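# Tip a whetstone fine side up and wedge it fast

### The arm

A 7-joint arm with a two-finger parallel gripper is mounted at the origin on the work surface. World frame = base frame: x ahead of the robot, y to its left, z up, the work surface at z = 0. Lengths are in m, angles in rad, forces in N, time in s.
With the tool pointing down it reaches from about 0.4 to 0.875 m from the base axis. Payload 19.3 kg.
Tool frame: the origin (TCP) lies on the front face of the gripper's body, between the roots of the fingers; the fingertips stand 73 mm ahead of it and the grasp point (between the pads) lies 54 mm ahead of it; z points along the fingers, y is the direction in which the jaws open and shut (so a half turn about z gives the same grasp; the last joint's range is limited). The gripper opens to 85 mm and grips with 20 to 120 N. Pads are 22 mm wide; open, the fingers measure 114 mm over their backs; the gripper's body (76 mm by 85 mm) begins 54 mm behind the grasp point. The pads swing forward as they close: fully open they stand 13 mm farther back than shut.
Start: joints at [1.15, 0.521, -0.036, 1.599, 0.021, 1.021, -0.113], TCP at [0.215, -0.587, 0.304] pointing down, gripper open.
Joint ranges: [-2.91, 2.91], [-0.3, 2.13], [-1.5, 1.42], [0.17, 2.43], [-1.26, 4.41], [0.16, 1.93], [-2.52, 2.52]. Speed limits (rad/s): [1.89, 1.89, 2.39, 2.39, 3.01, 3.01, 3.01].

### API

Orientations are given as [roll, pitch, yaw] about the fixed x, y, z axes, in that order (R = Rz(yaw) Ry(pitch) Rx(roll)).
In Python, from workcell import bot gives the robot as it stands.
- The arm moves only by the shell command python3 -m crank 'ROWS' [OPENING] [FORCE]. ROWS is a JSON object of lists of equal length, an entry for each row: "travel": the shift along the world's x, y, z in cm, a list of three; "rot": the turn, a rotation vector about the world's x, y, z in degrees, a list of three. A call has 1 to 8 rows; each row is the pose to reach, as a shift and turn from the pose commanded when the call began; what a row does not reach only later rows make up. A row lasts 1/10 s, in which the tool goes at most 50 mm and 8.59 degrees, less where a joint would pass 70% of its speed; a pose out of reach is approached as far as the arm can. A call with a gripper value outside its range is refused whole. OPENING is the opening, from -1 (shut) to 1 (fully open), so that 0 is half open, set as the call begins (- or left out, the last holds). The fingers move at their own pace and stop on an object; FORCE is the grip in N (left out, the last holds). Time passes only in rows, so rows that repeat a pose let the fingers close. It gives the time, the measured TCP pose, the force and the opening at its end, in the units of the state.
- bot.observe(): the state, without advancing time (a new reading comes with each control period).
- bot.grab_frame(name): name is "scene" or "top" or "wrist"; returns the picture (420x560x3 uint8, red, green, blue); there is no depth.
- bot.camera_model(name): a dict with "fx", "fy", "cx", "cy" (pixels), "R" (3x3) and "t" (3): a world point X has camera coordinates R X + t. Camera axes: x right, y down, z forward; pixel columns grow to the right and rows downward; lengths in m; the calibration is good to about 2 mm. A picture is of the moment at which its call begins: read the wrist's pose just before it. camera_model takes no time and is no camera call; for the wrist camera it gives the pose at the moment of the call.
- bot.job_done(): hands the job in, once; it reports no verdict.
Trained networks look in the newest picture that a camera, given by its name, has taken for a name from the list of things; names that differ only in an ending like _2 or _b are one class to them, and where a whole thing is asked for, a point or a joint stands for the part that bears it (a point fixed in the world has none). Each returns a list of dicts, best first, with "conf" (0 to 1); they miss things now and then, are a little off and sometimes report something else, mostly with a low value. They report only what shows in the picture. A call takes as long as a camera call. They do not tell look-alikes from the thing itself.
- bot.silhouettes(camera, thing): "pixels" (420x560 bool, what is visible of it) and "box" ([centre column, centre row, width, height] in pixels, round what is visible of it).
The state is a dict: "clock": time; "qpos": joint angles; "qd": joint speeds; "joint_efforts": joint torques, N m; "position": TCP position; "tool_rot": TCP orientation; "force": force on the tool from outside, world axes, zero at the start; "moment": the same for the moment, N m; "grip_width": finger opening in m.
Only numpy, scipy, OpenCV 4.12 (cv2) and the standard library are available. Lean on these libraries where they do the work, as an engineer would, in place of code of your own. Each camera call takes 0.05 s, during which the arm holds its last target.

### The job

The whetstone has been drying on its long edge on the sharpening board: push it over so that it lies flat on the board with its cream (fine) face up - tip it, do not lift it off the board. Slide it gently home into the corner, its end touching the stop and its long side touching the back fence. Then push the wooden wedge in between the stone's other end and the slanted keeper until it is snug and the stone is held fast, firm but not forced, and leave the knife, pepper mill and bowl alone.

Things in the scene. Friction and masses are not known exactly. Their poses are not given: they have to be found in the camera images.
- board: bamboo sharpening board, fixed, 240 (x) x 290 (y) x 20 mm high; origin mid underside; x away from the robot, y left. On its top: stop at the +y end, back fence along the +x side, and at the -y end the keeper, a 16 mm high wooden strip 135 mm long (from 137 to 4 mm short of the corner in x) faced with firm black rubber. Between them the stone's bed, marked by a flush dark inlay
- corner (a point): corner of the bed on the board's top (95, 104, 20 mm from the board's origin, same axes), where the inner faces of stop (looks to -y) and back fence (looks to -x) meet. A stone lying home has its centre 30 mm in -x, 90 mm in -y and 15 mm up from here. The fence is a rigid strip 8 mm high, 15 mm thick, 160 mm long, and ends short of the wedge's slot
- stop: rigid wooden end stop, 125 (x) x 22 (y) x 14 mm high, fixed; origin on the board's top, mid inner face. Facing it is the slanted keeper: its face runs 1 in 6 (9.5 deg) left of the board's x. With the stone home the slot between them narrows from near to far and is 26 to 31 mm wide at the stone's middle, as the keeper was set by hand: the wedge binds up to 15 mm sooner or later
- stone: whetstone, loose, brittle, 180 mm long (y), 60 high (z), 30 thick (x) as it stands at the start on its long narrow edge, 0.58 to 0.78 kg; origin at the centre of that underside. Cream fine face at -x (to the robot), brick-red coarse face at +x. Lying as wanted, its x axis points down, y along the board's y, z along the board's x. Pushed low it slides, pushed high it tips
- stone_center (a point): the centre of the stone, 30 mm along its z from its origin
- wedge: pale waxed beech wedge, loose, 40 g, 80 mm long (x), 22 high, 35 mm wide at its thick -x end (to the robot), tapering 1 in 6 to 22 at +x; origin mid underside. Flat +y side goes to the stone's end, slanted -y side to the keeper. Starts backed out before the slot. Pushed in along the keeper it binds; 12 to 20 N of push is snug, and it stays by friction
- knife: chef's knife lying flat, 350 mm long, black handle; origin under the front end of the handle, blade along +x; bystander
- mill: dark wooden pepper mill, upright, 54 mm wide, 130 mm high; origin at the centre of its underside; bystander
- bowl: white bowl, 110 mm wide, 45 mm high; origin at the centre of its underside; bystander
There are look-alikes about, which are no part of the job. There is more than one size of the stone; the one meant has the size given above.

How it is judged:
On the way, in this order (a step that is already met when the one before it is completed fails the run):
1. the stone has been tipped and lies flat on the board, cream face up (angle between stone's own x axis and vertical above 3.06 rad and z of stone_center in the frame of corner below 0.018 m), for 0.2 s.
2. the stone is home in the corner, against stop and fence (y of stone_center in the frame of corner above -0.0925 m and x of stone_center in the frame of corner above -0.033 m and angle between stone's own x axis and vertical above 3.06 rad), for 0.2 s.
3. the wedge is tight, pressing the stone against the stop (contact force between wedge and stone above 6 N and contact force between stone and stop above 4 N), for 0.2 s.
At the end, for the whole second after the job is handed in: the stone lies flat, cream face up, with its end within 2.5 mm of the stop, its long side within 3 mm of the fence and square to the board within 2.3 degrees; the wedge, let go, still presses on the stone with more than 6 N and holds it against the stop with more than 4 N; all at rest (all of step 2 and all of step 3 and z of stone_center in the frame of corner below 0.018 m and angle between the y axis of stone and the y axis of board, either way round below 0.04 rad and linear speed of each of stone, wedge below 0.01 m/s); the robot touches nothing.
It fails at once if the stone is lifted off the board instead of being tipped (z of stone_center in the frame of corner above 0.046 m).
It fails at once if the stone is rammed against the stop (more than 40 N) (contact force between stone and stop above 40 N).
It fails at once if the wedge is forced (clamps the brittle stone with more than 30 N) (contact force between wedge and stone above 30 N).
It fails at once if the knife, pepper mill or bowl is disturbed (moved more than 20 mm, or the mill knocked over) (distance of any of knife, mill, bowl from where it was at the start of the episode above 0.02 m or angle between mill's own z axis and vertical above 0.3 rad).
It also fails if it takes over 72 s, if anything falls off the work surface, if the arm or the gripper's body presses on something with over 40 N, if the wrist force passes 120 N, or if a joint passes its speed limit or range.

## Working session

There is one attempt and no reset: what is moved stays moved. The work goes in short steps, Python scripts to look and compute and a shell command to move; the robot and the scene stay as the last step left them, time stands still between calls to the robot, and variables do not carry over. Pictures are saved under pics/ and viewed, and the job is handed in when it is done.

```bash
mkdir -p pics; ls
python3 - <<'E'
from workcell import bot
import cv2
print(bot.observe())
for n in ["scene","top","wrist"]:
    m=bot.camera_model(n)
    im=bot.grab_frame(n); cv2.imwrite(f"pics/{n}0.png",im[:,:,::-1])
    print(n,m)
E
```

```text
pics
{'clock': 0.0, 'qpos': array([ 1.14981334,  0.52200694, -0.03633651,  1.59999532,  0.02120071,
        1.02112922, -0.11281863]), 'qd': array([-0.00098815, -0.00138777,  0.00146042,  0.00060374, -0.00054917,
       -0.00029847,  0.00094287]), 'joint_efforts': array([ 2.72158803e-03, -9.27104616e+01,  1.98104471e+00, -3.69933522e+01,
        1.79612834e-02,  8.18891072e-03,  2.96184658e-05]), 'position': array([ 0.21465641, -0.58670564,  0.30333454]), 'tool_rot': array([-3.14044162e+00,  7.96035767e-05,  3.50762480e-01]), 'force': array([ 0.19008617, -0.08389144, -0.80059091]), 'moment': array([ 0.02727973,  0.00524663, -0.07416123]), 'grip_width': 0.0854065322478507}
scene {'fx': 430.3064610646818, 'fy': 430.3064610646818, 'cx': 276.8139092412039, 'cy': 208.68544618902834, 'R': array([[ 0.17460753,  0.98463575,  0.00215639],
       [ 0.62712131, -0.10951982, -0.77118368],
       [-0.75909886,  0.1360068 , -0.63660905]]), 't': array([-0.10739674, -0.23789954,  1.49441357])}
top {'fx': 386.16265032541264, 'fy': 386.16265032541264, 'cx': 274.1363474551615, 'cy': 208.55075880299185, 'R': array([[ 0.02198836, -0.99964339,  0.01515265],
       [-0.98336077, -0.024359  , -0.18002286],
       [ 0.18032776, -0.01094212, -0.98354571]]), 't': array([-0.01316539,  0.48158147,  1.07041979])}
wrist {'fx': 313.3216958321114, 'fy': 313.3216958321114, 'cx': 283.56764824367986, 'cy': 213.48757668356936, 'R': array([[ 0.34452079, -0.93877821, -0.00094831],
       [-0.88709008, -0.32588207,  0.32691294],
       [-0.30720778, -0.11178707, -0.94505398]]), 't': array([-0.62389181, -0.04290047,  0.38086616])}
```

View pics/scene0.png

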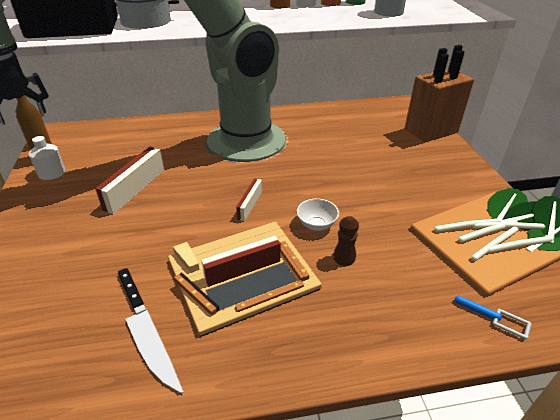

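View pics/top0.png

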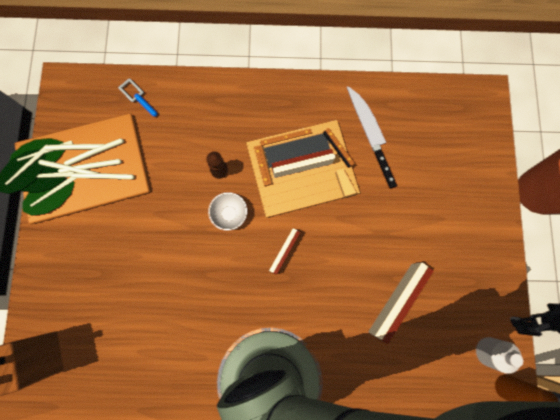

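View pics/wrist0.png

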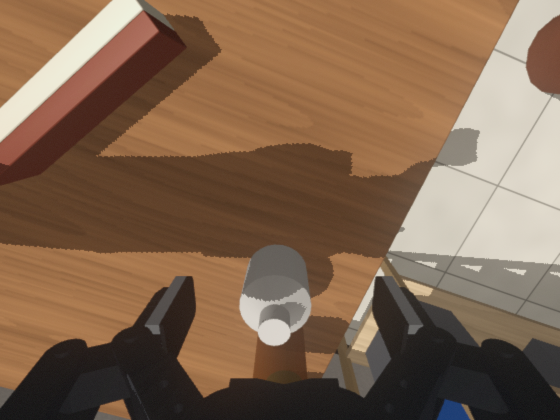

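The scene view shows the stone on the board at about (240,262), the keeper at (195,295), the wedge at (187,260) and the bowl at (318,215). The mill is at (346,240) and the knife at (150,330). The two other stones are look-alikes. Next I'll zoom in and get the silhouettes.

```bash
cat > h.py <<'E'
import numpy as np, cv2
from workcell import bot
def proj(m,X):
    X=np.atleast_2d(X); c=X@np.array(m['R']).T+np.array(m['t'])
    return np.c_[m['fx']*c[:,0]/c[:,2]+m['cx'], m['fy']*c[:,1]/c[:,2]+m['cy']]
def back(m,uv,z):
    uv=np.atleast_2d(np.array(uv,float)); R=np.array(m['R']);t=np.array(m['t'])
    d=np.c_[(uv[:,0]-m['cx'])/m['fx'],(uv[:,1]-m['cy'])/m['fy'],np.ones(len(uv))]@R
    C=-R.T@t
    s=(z-C[2])/d[:,2]
    return C+d*s[:,None]
E
python3 - <<'E'
from h import *
for n in ["top","scene"]:
    m=bot.camera_model(n); im=bot.grab_frame(n)
    for th in ["board","stone","wedge","mill","bowl","knife"]:
        for r in bot.silhouettes(n,th):
            print(n,th,round(r['conf'],2),np.round(r['box'],1),np.round(back(m,r['box'][:2],0.02)[0],3))
            if r['conf']>.3: np.save(f"pics/{n}_{th}_{int(r['box'][0])}.npy",r['pixels'])
    if n=="top": c=im[110:225,235:375]
    else: c=im[215:345,160:330]
    cv2.imwrite(f"pics/{n}_z.png",cv2.resize(c,None,fx=4.5,fy=4.5,interpolation=cv2.INTER_CUBIC)[:,:,::-1])
E
```

```text
top board 0.56 [302.3 167.8 112.4  90.1] [ 0.613 -0.084  0.02 ]
top stone 0.9 [304.6 163.7  67.7  29.3] [ 0.626 -0.091  0.02 ]
top stone 0.82 [283.5 252.2  26.8  43.7] [ 0.359 -0.032  0.02 ]
top stone 0.56 [400.8 303.4  60.8  80.3] [ 0.222 -0.367  0.02 ]
top wedge 0.72 [348.6 183.3  20.3  32.5] [ 0.568 -0.223  0.02 ]
top mill 0.67 [218.9 167.1  20.   23.9] [0.608 0.166 0.02 ]
top knife 0.67 [372.6 139.6  48.1  99.9] [ 0.708 -0.299  0.02 ]
scene board 0.72 [246.9 278.2 149.  111.8] [ 0.644 -0.075  0.02 ]
scene stone 0.84 [128.2 179.9  70.3  68.9] [ 0.202 -0.375  0.02 ]
scene stone 0.8 [239.8 261.7  75.   47.4] [ 0.59  -0.085  0.02 ]
scene stone 0.57 [250.2 201.   25.   35.8] [ 0.364 -0.031  0.02 ]
scene stone 0.34 [244.8 280.  149.7 111. ] [ 0.649 -0.08   0.02 ]
scene stone 0.31 [318.3 214.1  40.4  30.2] [0.452 0.142 0.02 ]
scene wedge 0.77 [185.1 258.9  28.5  30.9] [ 0.558 -0.213  0.02 ]
scene wedge 0.34 [238.  260.7  74.8  47.4] [ 0.586 -0.089  0.02 ]
scene mill 0.63 [344.5 240.2  23.8  49.6] [0.562 0.182 0.02 ]
scene mill 0.4 [290.9 264.4  26.5  36. ] [0.619 0.033 0.02 ]
scene mill 0.36 [186.2 257.6  28.9  34.2] [ 0.554 -0.21   0.02 ]
scene bowl 0.7 [316.9 213.2  42.3  30.7] [0.448 0.139 0.02 ]
scene knife 0.87 [149.9 330.5  66.6 123.7] [ 0.749 -0.286  0.02 ]
scene knife 0.3 [244.5 262.8  83.7  46.1] [ 0.595 -0.074  0.02 ]
```

View pics/top_z.png

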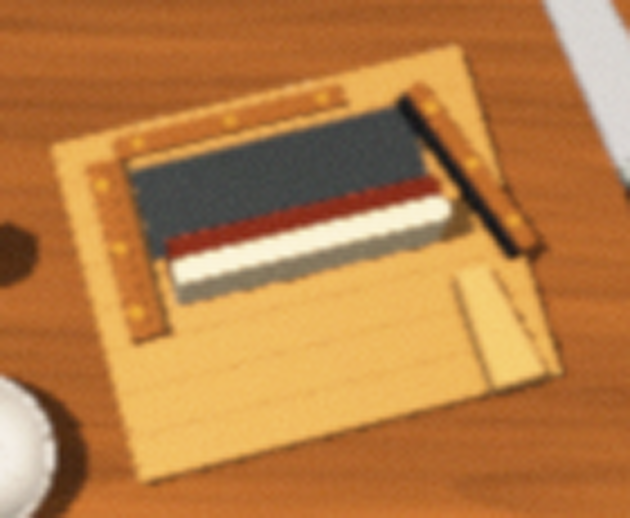

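View pics/scene_z.png

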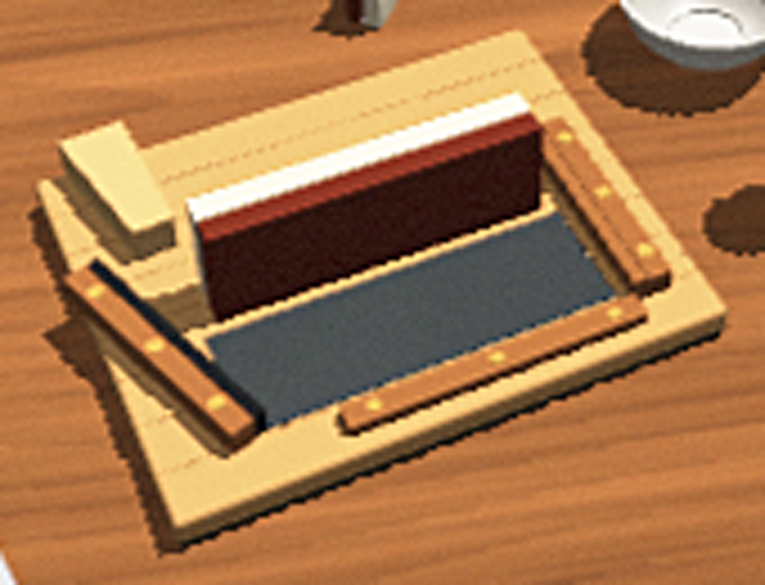

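```bash
cat > fit.py <<'E'
from h import *
from scipy.optimize import least_squares
T=bot.camera_model("top");S=bot.camera_model("scene")
def ft(p): return (np.array(p)+.5)/4.5-.5+[235,110]
def fs(p): return (np.array(p)+.5)/4.5-.5+[160,215]
def fit(L,pt,ps,z0,x0):
    def pose(p): 
        c,s=np.cos(p[2]),np.sin(p[2]); return L@np.array([[c,s,0],[-s,c,0],[0,0,1]])+[p[0],p[1],z0]
    def f(p):
        W=pose(p); o=[]
        for m,q in((T,pt),(S,ps)):
            if q is None: continue
            a=proj(m,W); 
            for i,v in enumerate(q):
                if v is not None: o+=list(a[i]-v)
        return np.array(o)
    r=least_squares(f,x0,loss='soft_l1'); print(np.round(r.x,4),np.degrees(r.x[2]).round(2)); print(np.round(f(r.x).reshape(-1,2),1).tolist()); return r.x
E
python3 - <<'E'
from fit import *
L=np.array([[.12,.145,0],[.12,-.145,0],[-.12,-.145,0],[-.12,.145,0]])
pt=[ft(p) for p in [(52,148),(460,45),(562,374),(145,481)]]
ps=[fs(p) for p in [(722,312),(170,528),(42,183),(522,35)]]
print('board');b=fit(L,pt,ps,.02,[.62,-.08,.2])
fit(L,pt,None,.02,[.62,-.08,.2]);fit(L,None,ps,.02,[.62,-.08,.2])
# stone top corners z=.08: (+x,+y),(+x,-y),(-x,-y),(-x,+y)
Ls=np.array([[.015,.09,0],[.015,-.09,0],[-.015,-.09,0],[-.015,.09,0]])
pt=[ft(p) for p in [(166,240),(436,180),(452,202),(174,265)]]
ps=[fs(p) for p in [(543,120),(203,236),(188,203),(524,97)]]
print('stone');s=fit(Ls,pt,ps,.08,[.6,-.08,.2])
fit(Ls,pt,None,.08,[.6,-.08,.2]);fit(Ls,None,ps,.08,[.6,-.08,.2])
Lw=np.array([[.04,.0175,0],[.04,-.0045,0],[-.04,-.0175,0],[-.04,.0175,0]])
pt=[ft(p) for p in [(456,276),(492,266),(550,372),(492,388)]]
ps=[fs(p) for p in [(175,216),(136,236),(60,145),(123,122)]]
print('wedge');w=fit(Lw,pt,ps,.042,[.55,-.2,.2])
def tob(p):
    d=np.array(p[:2])-b[:2];c,q=np.cos(b[2]),np.sin(b[2]);return np.round([d[0]*c+d[1]*q,-d[0]*q+d[1]*c],4)
print('stone in board',tob(s),'wedge',tob(w),'yaws',np.degrees(s[2]-b[2]),np.degrees(w[2]-b[2]))
E
```

```text
board
[ 0.6148 -0.0839  0.2759] 15.81
[[-0.3, -0.9], [0.4, 0.0], [0.2, 0.5], [-1.5, 0.6], [1.3, 0.3], [0.1, 0.4], [-2.2, 0.1], [-0.5, -1.4]]
[ 0.615  -0.0848  0.2852] 16.34
[[-0.2, -0.4], [0.2, -0.3], [0.7, -0.1], [-0.7, 0.9]]
[ 0.6146 -0.0833  0.2702] 15.48
[[1.4, 0.5], [-0.1, 0.0], [-1.7, -0.3], [0.1, -1.3]]
stone
[ 0.6166 -0.0805  0.2559] 14.66
[[-0.5, -0.4], [0.4, -0.8], [-0.5, 4.1], [0.2, 3.9], [0.6, 2.8], [0.3, 1.4], [-0.5, -0.5], [-0.7, -0.3]]
[ 0.622  -0.0808  0.2665] 15.27
[[-0.3, -1.9], [0.3, -2.8], [-0.4, 2.0], [0.4, 2.4]]
[ 0.6144 -0.0801  0.2595] 14.87
[[0.5, 2.0], [0.5, 0.7], [-0.3, -1.2], [-0.8, -1.1]]
wedge
[ 0.5673 -0.2096  0.3219] 18.44
[[-0.5, -0.1], [-1.4, -0.0], [-1.2, 0.5], [0.4, 0.3], [-0.2, 0.8], [-0.6, -0.3], [-0.3, 0.0], [-0.3, 0.3]]
stone in board [0.0026 0.0028] wedge [-0.08  -0.108] yaws -1.1468023558789864 2.6348554186615116
```

```bash
python3 -m crank '{"travel":[[2.5,3.5,0],[5.5,7,0],[8,10.5,0],[11,14,0],[14,18,0],[17,22,0],[20,26,0],[20,26,0]],"rot":[[0,0,0],[0,0,0],[0,0,-2],[0,0,-3],[0,0,-4],[0,0,-4],[0,0,-4],[0,0,-4]]}' 1 20
python3 -m crank '{"travel":[[2.5,3.5,0],[5.5,7,0],[8,10.5,0],[11,14,0],[14,18,0],[17.5,23,0],[17.5,24,0],[17.5,24,0]],"rot":[[0,0,0],[0,0,0],[0,0,0],[0,0,0],[0,0,0],[0,0,0],[0,0,0],[0,0,0]]}'
python3 - <<'E'
from h import *
m=bot.camera_model("wrist");im=bot.grab_frame("wrist");cv2.imwrite("pics/w1.png",im[:,:,::-1]);np.save("w1.npy",m,allow_pickle=True)
cv2.imwrite("pics/w1.png",im[:,:,::-1]);o=bot.observe();print(o['clock'],o['position'],o['tool_rot'],o['force'])
E
```

```text
clock: 1.65
position: [0.4188, -0.3213, 0.3041]
tool_rot: [-3.14, -0.002, 0.289]
force: [0.1, -1.7, -0.9]
grip_width: 0.0853
clock: 2.45
position: [0.5908, -0.0832, 0.3036]
tool_rot: [-3.14, -0.0, 0.286]
force: [-1.1, -0.4, -0.1]
grip_width: 0.0857
2.5 [ 0.59004045 -0.08556565  0.30366308] [-3.14120382e+00  1.86582319e-04  2.83443328e-01] [-1.05635597 -1.38950257 -0.03774114]
```

View pics/w1.png

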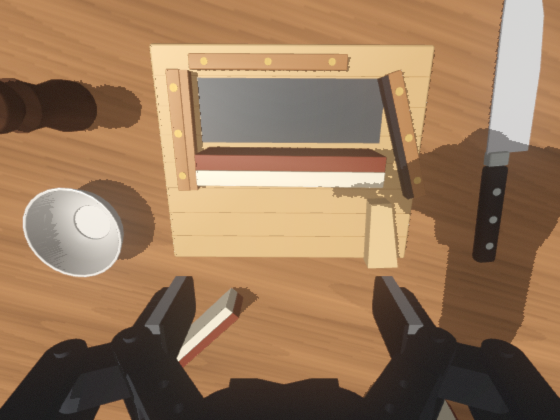

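Run:
```python
import cv2
im=cv2.imread("pics/w1.png")[35:285,140:450]
cv2.imwrite("pics/w1z.png",cv2.resize(im,None,fx=2.5,fy=2.4,interpolation=cv2.INTER_CUBIC))
```

```text
(no output)
```

View pics/w1z.png

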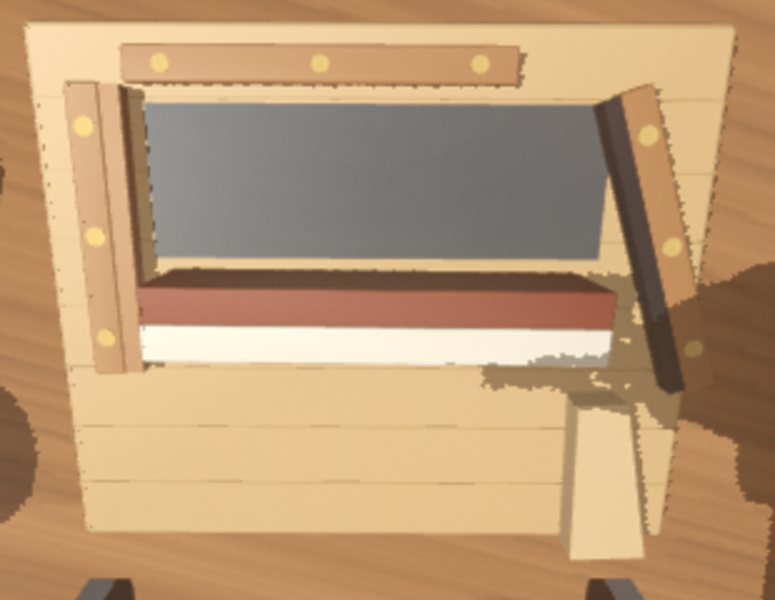

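```bash
cat > fitw.py <<'E'
from h import *
from scipy.optimize import least_squares
def fw(p): return (np.array(p)+.5)/[2.5,2.4]-.5+[140,35]
def fit(m,L,q,z0,x0):
    def f(p):
        c,s=np.cos(p[2]),np.sin(p[2]); W=L@np.array([[c,s,0],[-s,c,0],[0,0,1]])+[p[0],p[1],z0]
        return (proj(m,W)-q).ravel()
    r=least_squares(f,x0); print(np.round(r.x,4),np.degrees(r.x[2]).round(2),np.round(f(r.x),1)); return r.x
def tob(b,p):
    d=np.atleast_2d(p)[:,:2]-b[:2];c,q=np.cos(b[2]),np.sin(b[2]);return np.round(np.c_[d[:,0]*c+d[:,1]*q,-d[:,0]*q+d[:,1]*c],4)
E
python3 - <<'E'
from fitw import *
m=np.load("w1.npy",allow_pickle=True).item()
L=np.array([[.12,.145,0],[.12,-.145,0],[-.12,-.145,0],[-.12,.145,0]])
b=fit(m,L,fw([(25,23),(736,26),(659,534),(87,531)]),.02,[.62,-.08,.2])
np.save("b.npy",b)
Ls=np.array([[.015,.09,0],[.015,-.09,0],[-.015,-.09,0],[-.015,.09,0]])
s=fit(m,Ls,fw([(138,289),(615,292),(610,366),(142,362)]),.08,[.6,-.08,.2])
Lw=np.array([[.04,.0175,0],[.04,-.0045,0],[-.04,-.0175,0],[-.04,.0175,0]])
w=fit(m,Lw,fw([(575,407),(631,406),(644,558),(571,558)]),.042,[.55,-.2,.2])
print("stone",tob(b,s),np.degrees(s[2]-b[2]),"wedge",tob(b,w),np.degrees(w[2]-b[2]))
print("keeper",tob(b,back(m,fw([(596,107),(663,388)]),.036)))
print("fence",tob(b,back(m,fw([(121,82),(519,87)]),.028)),"stop",tob(b,back(m,fw([(122,87),(143,372)]),.034)))
E
```

```text
[ 0.6144 -0.0831  0.2813] 16.12 [-2.1 -1.1  1.8 -0.6  1.2  1.8 -0.9  1.8]
[ 0.6165 -0.0812  0.2795] 16.01 [-1.1 -0.4  1.3 -0.2 -0.3  0.3  0.   0.6]
[ 0.5675 -0.2101  0.3309] 18.96 [ 1.3 -0.2 -1.1 -0.6  0.1 -0.1 -0.2  1. ]
stone [[0.0026 0.0012]] -0.10147365630938991 wedge [[-0.0803 -0.109 ]] 2.8443619260402597
keeper [[ 0.0867 -0.0858]
 [-0.0338 -0.1283]]
fence [[ 0.0959  0.1043]
 [ 0.0948 -0.0561]] stop [[ 0.0934  0.1024]
 [-0.028   0.1043]]
```

Run:
```python
from fitw import *
from scipy.spatial.transform import Rotation as Ro
m=np.load("w1.npy",allow_pickle=True).item();b=np.load("b.npy")
P=np.array([ 0.59004045,-0.08556565,0.30366308]);R=Ro.from_euler('xyz',[-3.1412,.000187,.28344]).as_matrix()
for uv in [(191,278),(377,278)]:
    for d in (.13,.14,.15):
        c=np.array([(uv[0]-m['cx'])/m['fx']*d,(uv[1]-m['cy'])/m['fy']*d,d]); W=np.array(m['R']).T@(c-m['t'])
        print(uv,d,np.round(R.T@(W-P),4))
def w(p): c,s=np.cos(b[2]),np.sin(b[2]); return np.round(b[:2]+[c*p[0]-s*p[1],s*p[0]+c*p[1]],4)
print("target",w((-.035,.0012)),"dirs",np.cos(b[2]),np.sin(b[2]),tob(b,P))
```

```text
(191, 278) 0.13 [ 0.018  -0.0412  0.0442]
(191, 278) 0.14 [ 0.0128 -0.0441  0.0529]
(191, 278) 0.15 [ 0.0075 -0.0471  0.0617]
(377, 278) 0.13 [0.0182 0.036  0.0442]
(377, 278) 0.14 [0.013 0.039 0.053]
(377, 278) 0.15 [0.0078 0.042  0.0618]
target [ 0.5804 -0.0917] dirs 0.9607062559615592 0.27756709054987616 [[-0.0241  0.0044]]
```

```bash
python3 -m crank '{"travel":[[-1,-0.6,-3],[-1,-0.6,-7],[-1,-0.6,-11],[-1,-0.6,-14.5],[-1,-0.6,-17],[-1,-0.6,-17.8],[-1,-0.6,-17.8],[-1,-0.6,-17.8]],"rot":[[0,0,0],[0,0,0],[0,0,0],[0,0,0],[0,0,0],[0,0,0],[0,0,0],[0,0,0]]}'
python3 - <<'E'
from fitw import *
b=np.load("b.npy");o=bot.observe();print(o['position'],tob(b,o['position']),o['tool_rot'][2]-b[2],o['force'])
im=bot.grab_frame("scene")[180:330,150:350];cv2.imwrite("pics/s2.png",cv2.resize(im,None,fx=4,fy=4)[:,:,::-1])
E
```

```text
clock: 3.3
position: [0.5802, -0.0935, 0.1272]
tool_rot: [3.141, -0.001, 0.28]
force: [-0.1, -0.2, -0.3]
grip_width: 0.0856
[ 0.5802274  -0.09353415  0.12715967] [[-0.0357 -0.0005]] -0.0010103445062945027 [-0.05459336 -0.22958381 -0.26047932]
```

View pics/s2.png

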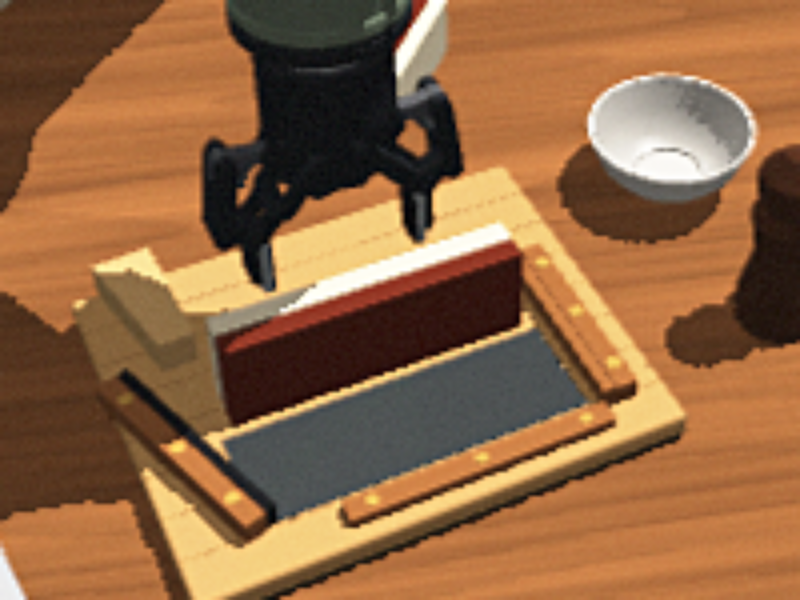

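```bash
python3 -m crank '{"travel":[[0.4,0.1,0],[0.8,0.2,0],[1.2,0.3,0],[1.5,0.4,0],[1.7,0.5,0],[1.9,0.55,0],[1.9,0.55,0],[1.9,0.55,0]],"rot":[[0,0,0],[0,0,0],[0,0,0],[0,0,0],[0,0,0],[0,0,0],[0,0,0],[0,0,0]]}'
python3 - <<'E'
from fitw import *
b=np.load("b.npy");o=bot.observe();print(o['position'],tob(b,o['position']),o['tool_rot'][2]-b[2],o['force'])
im=bot.grab_frame("scene")[180:330,150:350];cv2.imwrite("pics/s3.png",cv2.resize(im,None,fx=4,fy=4)[:,:,::-1])
E
```

```text
clock: 4.15
position: [0.5987, -0.0874, 0.1258]
tool_rot: [-3.141, 0.0, 0.281]
force: [-1.2, -0.5, -0.0]
grip_width: 0.0853
[ 0.5986791  -0.08741437  0.12577951] [[-0.0163  0.0002]] -0.00030320244458897916 [-1.2499492  -0.54736848 -0.02226375]
```

View pics/s3.png

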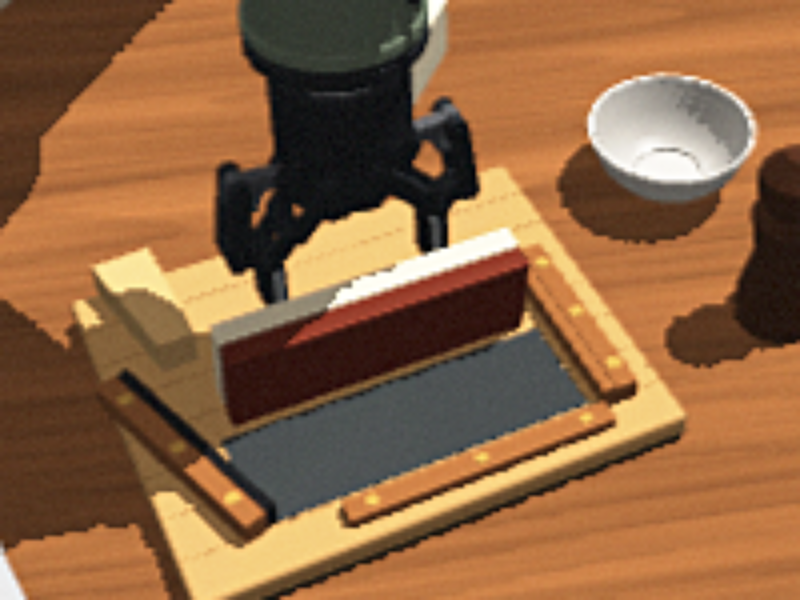

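It is tipping about its bottom edge, not sliding. I'll keep pushing.

```bash
python3 -m crank '{"travel":[[0.2,0.06,0],[0.4,0.12,0],[0.6,0.17,0],[0.8,0.23,0],[1.0,0.29,0],[1.2,0.35,0],[1.4,0.4,0],[1.4,0.4,0]],"rot":[[0,0,0],[0,0,0],[0,0,0],[0,0,0],[0,0,0],[0,0,0],[0,0,0],[0,0,0]]}'
python3 - <<'E'
from fitw import *
b=np.load("b.npy");o=bot.observe();print(o['position'],tob(b,o['position']),o['tool_rot'][2]-b[2],o['force'])
im=bot.grab_frame("scene")[180:330,150:350];cv2.imwrite("pics/s4.png",cv2.resize(im,None,fx=4,fy=4)[:,:,::-1])
E
```

```text
clock: 5.0
position: [0.613, -0.0832, 0.1258]
tool_rot: [-3.141, -0.0, 0.281]
force: [-0.5, 0.1, -0.4]
grip_width: 0.0855
[ 0.6130314  -0.08324694  0.12582551] [[-0.0013  0.0003]] -0.00012857673697602712 [-0.5003545   0.05270292 -0.39604475]
```

View pics/s4.png

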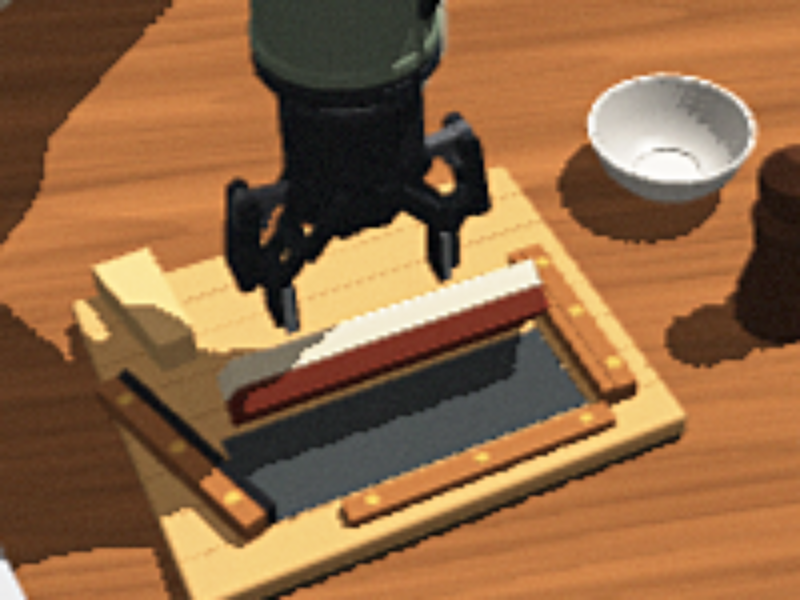

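```bash
python3 -m crank '{"travel":[[0,0,0],[-1,-0.3,1],[-2,-0.6,3],[-3,-0.9,6],[-3,-0.9,9],[-3,-0.9,11],[-3,-0.9,11],[-3,-0.9,11]],"rot":[[0,0,0],[0,0,0],[0,0,0],[0,0,0],[0,0,0],[0,0,0],[0,0,0],[0,0,0]]}'
python3 - <<'E'
from fitw import *
m=bot.camera_model("wrist");im=bot.grab_frame("wrist");np.save("w2.npy",m,allow_pickle=True)
cv2.imwrite("pics/w2.png",im[:,:,::-1])
E
```

```text
clock: 5.85
position: [0.5823, -0.0927, 0.2364]
tool_rot: [3.141, -0.001, 0.281]
force: [-0.3, 0.6, -1.8]
grip_width: 0.0852
```

View pics/w2.png

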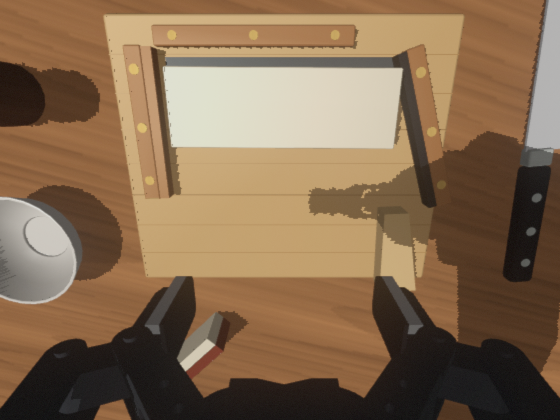

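The stone is flat with its cream face up, corners near (165,67), (402,68), (394,148) and (171,147). Now I'll measure it.

Run:
```python
from fitw import *
m=np.load("w2.npy",allow_pickle=True).item()
L=np.array([[.12,.145,0],[.12,-.145,0],[-.12,-.145,0],[-.12,.145,0]])
b=fit(m,L,[(105.5,15),(462,15),(421,276),(146,277)],.02,[.62,-.08,.2])
Ls=np.array([[.03,.09,0],[.03,-.09,0],[-.03,-.09,0],[-.03,.09,0]])
s=fit(m,Ls,[(165,67),(402,68),(394,148),(171,147)],.05,[.6,-.08,.2])
b0=np.load("b.npy")
for B in(b,b0): print("stone",tob(B,s),np.degrees(s[2]-B[2]))
print("fence",tob(b,back(m,[(153,45),(355,46)],.028)),"stop",tob(b,back(m,[(149,48),(171,196)],.034)))
print("keeper bottom",tob(b,back(m,[(432,206)],.02)), tob(b,back(m,[(403,70),(434,206)],.036)))
```

```text
[ 0.6137 -0.0832  0.2819] 16.15 [-4.7 -0.8  4.5 -0.9  1.7  3.4 -1.3  2.6]
[ 0.6604 -0.0692  0.2767] 15.85 [-2.6 -0.7  1.9 -0.4  0.2  1.   0.5  0.9]
stone [[0.0487 0.0005]] -0.30302752036444236
stone [[0.048  0.0006]] -0.2635838606790669
fence [[ 0.0969  0.1036]
 [ 0.0962 -0.0566]] stop [[ 0.0939  0.1048]
 [-0.0256  0.1017]]
keeper bottom [[-0.0397 -0.1423]] [[ 0.078  -0.0941]
 [-0.0346 -0.1361]]
```

Run:
```python
from fitw import *
b=np.load("b.npy");o=bot.observe();print(np.round(o['qpos'],2),tob(b,o['position']),o['position'])
def w(p): c,s=np.cos(b[2]),np.sin(b[2]); return np.round(b[:2]+[c*p[0]-s*p[1],s*p[0]+c*p[1]],4)
print(w((.0484,.0005)))
```

```text
[ 0.18  0.55 -0.17  1.75  0.12  0.85 -1.34] [[-0.0336 -0.0002]] [ 0.5821319  -0.09261824  0.23567669]
[ 0.6607 -0.0692]
```

```bash
python3 -m crank '{"travel":[[1,0.3,0],[2,0.6,0],[3,0.9,0],[4,1.2,0],[5,1.5,0],[6,1.8,0],[7,2.1,0],[7.85,2.35,0]],"rot":[[0,0,8],[0,0,16],[0,0,24],[0,0,32],[0,0,40],[0,0,48],[0,0,56],[0,0,64]]}'
python3 -m crank '{"travel":[[0,0,-2],[0,0,-4],[0,0,-6],[0,0,-8],[0,0,-9],[0,0,-9],[0,0,-9]],"rot":[[0,0,8],[0,0,16],[0,0,24],[0,0,26],[0,0,26],[0,0,26],[0,0,26]]}'
python3 - <<'E'
from fitw import *
b=np.load("b.npy");o=bot.observe();print(o['position'],tob(b,o['position']),np.degrees(o['tool_rot'][2]-b[2]),o['force'])
m=bot.camera_model("wrist");im=bot.grab_frame("wrist");np.save("w3.npy",m,allow_pickle=True)
cv2.imwrite("pics/w3.png",im[:,:,::-1])
E
```

```text
clock: 6.7
position: [0.6611, -0.0687, 0.2346]
tool_rot: [-3.14, -0.0, 1.404]
force: [-0.6, -0.8, 0.2]
grip_width: 0.0853
clock: 7.4
position: [0.6614, -0.0688, 0.1463]
tool_rot: [3.141, 0.0, 1.85]
force: [0.6, 0.5, 0.2]
grip_width: 0.085
[ 0.6614461  -0.06877853  0.14626832] [[0.0492 0.0007]] 89.86577797951665 [0.58794508 0.52468132 0.24496809]
```

View pics/w3.png

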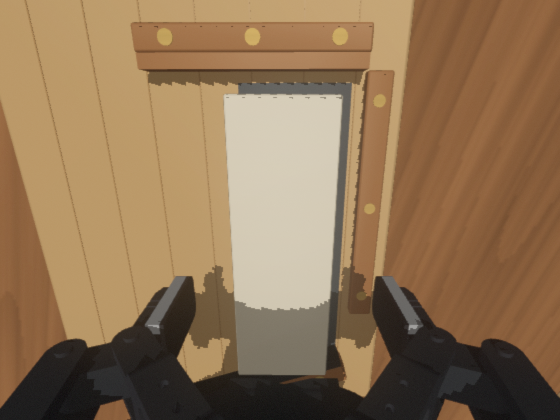

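```bash
python3 -m crank '{"travel":[[0,0,-2],[0,0,-3.5],[0,0,-4.3],[0,0,-4.3],[0,0,-4.3]],"rot":[[0,0,0],[0,0,0],[0,0,0],[0,0,0],[0,0,0]]}'
python3 -m crank '{"travel":[[0,0,0],[0,0,0],[0,0,0],[0,0,0],[0,0,0],[0,0,0]],"rot":[[0,0,0],[0,0,0],[0,0,0],[0,0,0],[0,0,0],[0,0,0]]}' -1 20
```

```text
clock: 7.95
position: [0.6615, -0.0688, 0.1033]
tool_rot: [3.141, 0.0, 1.852]
force: [0.3, 0.1, 0.7]
grip_width: 0.0854
clock: 8.55
position: [0.6615, -0.069, 0.1036]
tool_rot: [3.141, 0.0, 1.851]
force: [-2.3, 0.4, 8.0]
grip_width: 0.0597
```

```bash
python3 -m crank '{"travel":[[0.2,0.3,0],[0.4,0.6,0],[0.6,0.9,0],[0.8,1.2,0],[1.05,1.42,0],[1.05,1.42,0]],"rot":[[0,0,0],[0,0,0],[0,0,0],[0,0,0],[0,0,0],[0,0,0]]}'
python3 - <<'E'
from fitw import *
b=np.load("b.npy");o=bot.observe();print(o['position'],tob(b,o['position']),np.degrees(o['tool_rot'][2]-b[2]),o['force'],o['moment'])
m=bot.camera_model("wrist");im=bot.grab_frame("wrist");np.save("w4.npy",m,allow_pickle=True)
cv2.imwrite("pics/w4.png",im[:,:,::-1])
E
```

```text
clock: 9.15
position: [0.6719, -0.0558, 0.1036]
tool_rot: [-3.141, 0.002, 1.851]
force: [-3.6, -4.8, 7.9]
grip_width: 0.0597
[ 0.67191565 -0.05582117  0.10359543] [[0.0629 0.0103]] 89.93057858805206 [-3.62849593 -4.80001478  7.94674503] [-0.98015293  0.62971417 -0.07677509]
```

View pics/w4.png

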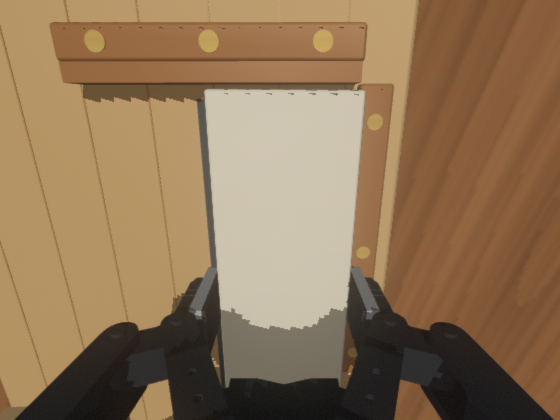

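```bash
python3 -m crank '{"travel":[[0.05,0.15,0],[0.0,0.29,0],[0.1,0.3,0],[0.2,0.33,0],[0.2,0.33,0]],"rot":[[0,0,0],[0,0,0],[0,0,0],[0,0,0],[0,0,0]]}'
cat > st.py <<'E'
from fitw import *
b=np.load("b.npy");o=bot.observe();c,s=np.cos(b[2]),np.sin(b[2]);F=o['force']
print(o['clock'],"board",tob(b,o['position']),o['position'][2].round(4),np.degrees(o['tool_rot'][2]-b[2]).round(2),"Fb",np.round([F[0]*c+F[1]*s,-F[0]*s+F[1]*c,F[2]],1),o['grip_width'].round(4))
E
python3 st.py
```

```text
clock: 9.7
position: [0.6732, -0.0527, 0.1036]
tool_rot: [-3.14, 0.001, 1.851]
force: [-10.2, -5.0, 13.0]
grip_width: 0.0595Traceback (most recent call last):
  File "st.py", line 3, in <module>
    print(o['clock'],"board",tob(b,o['position']),o['position'][2].round(4),np.degrees(o['tool_rot'][2]-b[2]).round(2),"Fb",np.round([F[0]*c+F[1]*s,-F[0]*s+F[1]*c,F[2]],1),o['grip_width'].round(4))
                                                                                                                                                                            ^^^^^^^^^^^^^^^^^^^^^
AttributeError: 'float' object has no attribute 'round'
```

```bash
sed -i "s/o\['grip_width'\].round(4)/round(float(o['grip_width']),4)/" st.py; python3 st.py; python3 -m crank '{"travel":[[-0.03,0.1,0],[-0.05,0.15,0],[-0.05,0.15,0]],"rot":[[0,0,0],[0,0,0],[0,0,0]]}'; python3 st.py
python3 - <<'E'
from fitw import *
m=bot.camera_model("wrist");im=bot.grab_frame("wrist");np.save("w5.npy",m,allow_pickle=True)
cv2.imwrite("pics/w5.png",im[:,:,::-1])
E
```

```text
9.7 board [[0.0649 0.0129]] 0.1036 89.92 Fb [-11.2  -2.   13. ] 0.0595
clock: 10.0
position: [0.6733, -0.052, 0.1036]
tool_rot: [-3.141, 0.003, 1.85]
force: [-2.8, -8.7, 7.3]
grip_width: 0.0594
10.0 board [[0.0653 0.0135]] 0.1036 89.91 Fb [-5.1 -7.5  7.3] 0.0594
```

View pics/w5.png

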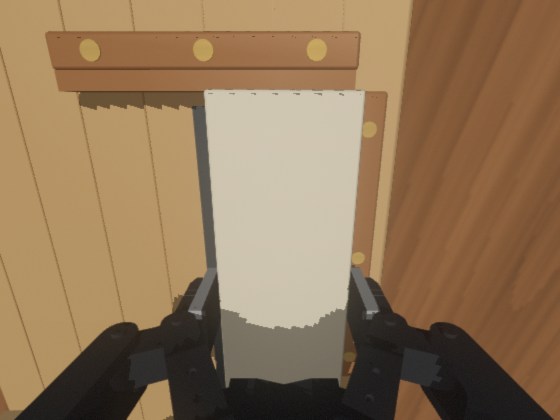

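```bash
python3 -m crank '{"travel":[[-0.01,0.05,0],[-0.03,0.1,0],[-0.03,0.1,0]],"rot":[[0,0,0],[0,0,0],[0,0,0]]}'; python3 st.py;  python3 -m crank '{"travel":[[0.0,0.05,0],[0.0,0.1,0],[0.0,0.1,0]],"rot":[[0,0,0],[0,0,0],[0,0,0]]}'; python3 st.py
```

```text
clock: 10.35
position: [0.6733, -0.052, 0.1036]
tool_rot: [-3.141, 0.004, 1.85]
force: [-0.4, -13.8, 6.7]
grip_width: 0.0596
10.35 board [[0.0652 0.0136]] 0.1036 89.87 Fb [ -4.2 -13.2   6.7] 0.0596
clock: 10.65
position: [0.6733, -0.0518, 0.1036]
tool_rot: [-3.141, 0.005, 1.849]
force: [-0.6, -17.6, 6.0]
grip_width: 0.0597
10.65 board [[0.0653 0.0138]] 0.1036 89.85 Fb [ -5.5 -16.7   6. ] 0.0597
```

```bash
python3 -m crank '{"travel":[[0.03,-0.1,0],[0.05,-0.2,0],[0.05,-0.2,0]],"rot":[[0,0,0],[0,0,0],[0,0,0]]}'; python3 st.py;  python3 -m crank '{"travel":[[0,0,0],[0,0,0],[0,0,0],[0,0,0],[0,0,2],[0,0,5],[0,0,9],[0,0,12]],"rot":[[0,0,0],[0,0,0],[0,0,0],[0,0,0],[0,0,0],[0,0,0],[0,0,0],[0,0,0]]}' 1; python3 st.py
python3 - <<'E'
from fitw import *
m=bot.camera_model("wrist");im=bot.grab_frame("wrist");np.save("w6.npy",m,allow_pickle=True)
cv2.imwrite("pics/w6.png",im[:,:,::-1])
E
```

```text
clock: 10.95
position: [0.6733, -0.052, 0.1036]
tool_rot: [-3.141, 0.002, 1.85]
force: [-4.6, -8.3, 9.1]
grip_width: 0.0594
10.95 board [[0.0653 0.0135]] 0.1036 89.9 Fb [-6.7 -6.7  9.1] 0.0594
clock: 11.75
position: [0.6737, -0.0497, 0.2251]
tool_rot: [3.14, 0.0, 1.852]
force: [0.1, -0.9, -0.7]
grip_width: 0.0853
11.75 board [[0.0663 0.0157]] 0.2251 90.0 Fb [-0.1 -0.9 -0.7] 0.0853
```

View pics/w6.png

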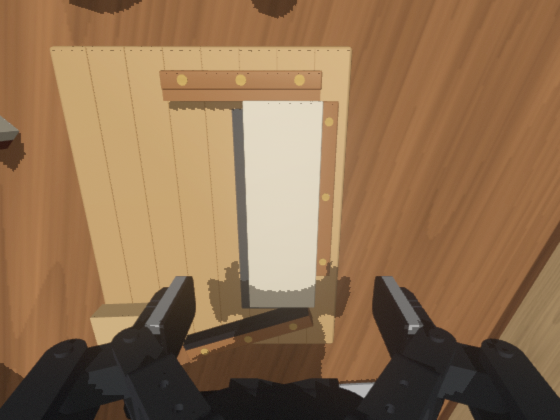

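```bash
python3 -m crank '{"travel":[[-1,-1.5,0],[-2.5,-3.5,0],[-4,-6,0],[-5,-8,0],[-6.5,-10,0],[-8,-12,0],[-9,-14,0],[-10.6,-16,0]],"rot":[[0,0,-8],[0,0,-16],[0,0,-24],[0,0,-32],[0,0,-40],[0,0,-48],[0,0,-56],[0,0,-64]]}'
python3 -m crank '{"travel":[[0,0,0],[0,0,0],[0,0,0],[0,0,0],[0,0,0]],"rot":[[0,0,-8],[0,0,-16],[0,0,-24],[0,0,-26],[0,0,-26]]}'
python3 st.py
python3 - <<'E'
from fitw import *
m=bot.camera_model("wrist");im=bot.grab_frame("wrist");np.save("w7.npy",m,allow_pickle=True)
cv2.imwrite("pics/w7.png",im[:,:,::-1])
E
```

```text
clock: 12.6
position: [0.5673, -0.2105, 0.2228]
tool_rot: [3.141, -0.001, 0.729]
force: [0.3, -0.7, -0.4]
grip_width: 0.0853
clock: 13.1
position: [0.5675, -0.2097, 0.2228]
tool_rot: [3.142, 0.0, 0.283]
force: [-0.4, -0.7, -0.1]
grip_width: 0.0851
13.1 board [[-0.0801 -0.1086]] 0.2228 0.13 Fb [-0.5 -0.6 -0.1] 0.0851
```

View pics/w7.png

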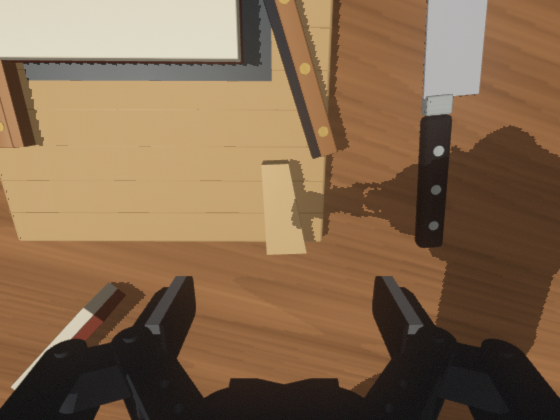

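```bash
python3 - <<'E'
from fitw import *
m=np.load("w7.npy",allow_pickle=True).item();b=np.load("b.npy")
L=np.array([[.04,.0175,0],[.04,-.0045,0],[-.04,-.0175,0],[-.04,.0175,0]])
w=fit(m,L,[(262,164),(291,164),(306,254),(267,254)],.042,[.57,-.2,.28])
print("wedge",tob(b,w),np.degrees(w[2]-b[2]))
print("stone near edge corner",tob(b,back(m,[(238,62),(0,60)],.05)))
print("keeper nr",tob(b,back(m,[(312,156),(264,10)],.02)),tob(b,back(m,[(322,155),(275,10)],.036)))
E
python3 - <<'E'
import cv2
im=cv2.imread("pics/w7.png")[0:270,180:350]
cv2.imwrite("pics/w7z.png",cv2.resize(im,None,fx=2.2*2,fy=2.2,interpolation=cv2.INTER_CUBIC))
E
```

```text
[ 0.5677 -0.2107  0.3041] 17.43 [ 0.9  0.4 -0.7 -0.2  0.1 -0.5 -0.4  0.2]
wedge [[-0.0802 -0.1096]] 1.3103083775166513
stone near edge corner [[ 0.0329 -0.0756]
 [ 0.0336  0.0912]]
keeper nr [[-0.0372 -0.1324]
 [ 0.072  -0.0927]] [[-0.0339 -0.1391]
 [ 0.068  -0.1014]]
```

View pics/w7z.png

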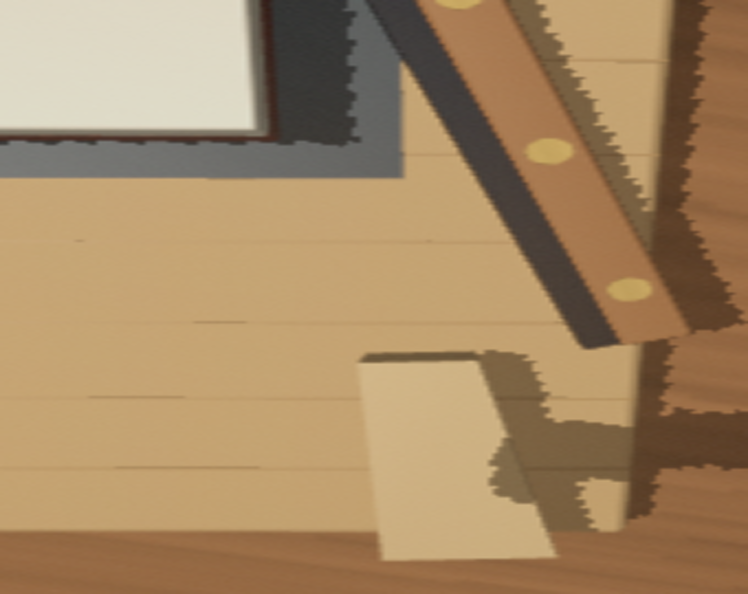

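Run:
```python
from fitw import *
b=np.load("b.npy")
m7=np.load("w7.npy",allow_pickle=True).item();m1=np.load("w1.npy",allow_pickle=True).item();m2=np.load("w2.npy",allow_pickle=True).item()
for m,n,p in((m7,'w7',[(284.1,0),(305,68.2),(323.2,131.8)]),(m1,'w1',fw([(648,135),(672,247),(694,349)])),(m2,'w2',[(421,72),(432,131),(442,185)])):
    q=tob(b,back(m,p,.036));print(n,q.tolist(),np.degrees(np.arctan2(q[0,1]-q[2,1],q[0,0]-q[2,0])))
T=bot.camera_model("top");f=lambda p:(np.array(p)+.5)/4.5-.5+[235,110]
q=tob(b,back(T,f([(432,107),(473,163),(513,220)]),.036));print('top',q.tolist(),np.degrees(np.arctan2(q[0,1]-q[2,1],q[0,0]-q[2,0])))
S=bot.camera_model("scene");g=lambda p:(np.array(p)+.5)/4.5-.5+[160,215]
q=tob(b,back(S,g([(217,403),(155,345),(95,291)]),.036));print('scene',q.tolist(),np.degrees(np.arctan2(q[0,1]-q[2,1],q[0,0]-q[2,0])))
q=tob(b,back(m7,[(180+380/4.4,20/2.2),(180+585/4.4,347/2.2)],.02));print('bottom face',q,np.degrees(np.arctan2(*(q[0]-q[1])[::-1])))
```

```text
w7 [[0.0741, -0.1078], [0.0305, -0.1236], [-0.0156, -0.1393]] 19.349773741349935
w1 [[0.076, -0.1078], [0.0304, -0.1236], [-0.0152, -0.1395]] 19.166823656414376
w2 [[0.0759, -0.1083], [0.0307, -0.124], [-0.0157, -0.1401]] 19.14503628181679
top [[0.0763, -0.1098], [0.0316, -0.1253], [-0.0131, -0.1397]] 18.492609769084638
scene [[0.0741, -0.107], [0.0281, -0.1224], [-0.0177, -0.1386]] 18.994824613083683
bottom face [[ 0.0725 -0.0945]
 [-0.0387 -0.1333]] 19.23494531021322
```

```bash
python3 -m crank '{"travel":[[-1,-0.3,-2],[-2.1,-0.6,-5],[-2.1,-0.6,-8],[-2.1,-0.6,-10.5],[-2.1,-0.6,-12],[-2.1,-0.6,-12.7],[-2.1,-0.6,-12.7]],"rot":[[0,0,2],[0,0,4.5],[0,0,4.5],[0,0,4.5],[0,0,4.5],[0,0,4.5],[0,0,4.5]]}'; python3 st.py
python3 -m crank '{"travel":[[0,0,0],[0,0,0],[0,0,0],[0,0,0],[0,0,0],[0,0,0],[0,0,0],[0,0,0]],"rot":[[0,0,0],[0,0,0],[0,0,0],[0,0,0],[0,0,0],[0,0,0],[0,0,0],[0,0,0]]}' -1 20;python3 st.py
python3 - <<'E'
from fitw import *
m=bot.camera_model("wrist");im=bot.grab_frame("wrist");np.save("w8.npy",m,allow_pickle=True)
cv2.imwrite("pics/w8.png",im[:,:,::-1])
E
```

```text
clock: 13.85
position: [0.5464, -0.2158, 0.0956]
tool_rot: [-3.141, 0.0, 0.361]
force: [-0.3, 0.5, 0.9]
grip_width: 0.085
13.85 board [[-0.1021 -0.1086]] 0.0956 4.54 Fb [-0.1  0.6  0.9] 0.085
clock: 14.65
position: [0.5467, -0.216, 0.0965]
tool_rot: [3.141, -0.001, 0.36]
force: [-1.5, -0.0, 7.1]
grip_width: 0.0327
14.65 board [[-0.1019 -0.1088]] 0.0965 4.49 Fb [-1.5  0.4  7.1] 0.0327
```

View pics/w8.png

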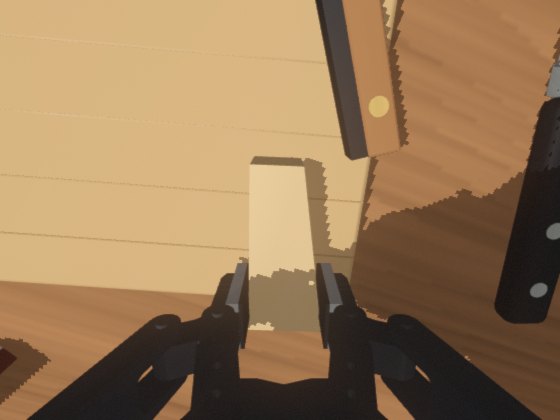

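```bash
python3 -m crank '{"travel":[[0.7,0.4,0],[1.5,0.9,0],[2.3,1.35,0],[3.0,1.8,0],[3.8,2.25,0],[4.45,2.65,0],[4.45,2.65,0],[4.45,2.65,0]],"rot":[[0,0,0],[0,0,0],[0,0,0],[0,0,0],[0,0,0],[0,0,0],[0,0,0],[0,0,0]]}';python3 st.py
python3 - <<'E'
from fitw import *
m=bot.camera_model("wrist");im=bot.grab_frame("wrist");np.save("w9.npy",m,allow_pickle=True)
cv2.imwrite("pics/w9.png",im[:,:,::-1])
E
```

```text
clock: 15.5
position: [0.5918, -0.1891, 0.0966]
tool_rot: [3.141, -0.002, 0.36]
force: [2.5, 1.8, 4.2]
grip_width: 0.0326
15.5 board [[-0.0511 -0.0956]] 0.0966 4.51 Fb [2.9 1.  4.2] 0.0326
```

View pics/w9.png

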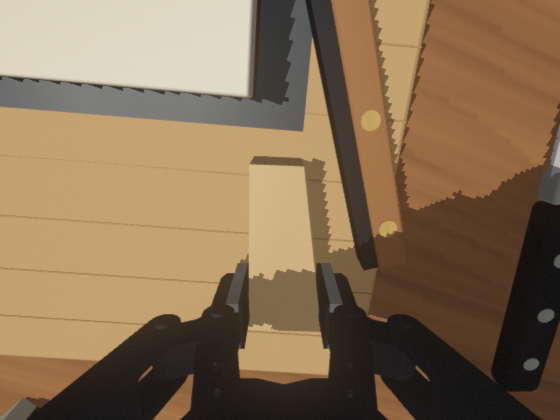

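Run:
```python
from fitw import *
m=np.load("w9.npy",allow_pickle=True).item();b=np.load("b.npy")
q=tob(b,back(m,[(249,165),(304,165),(321,330),(248,331)],.042));print(q)
print("flat yaw",np.degrees(np.arctan2(*(q[0]-q[3])[::-1])))
print("slant yaw",np.degrees(np.arctan2(*(q[1]-q[2])[::-1])))
print("stone",tob(b,back(m,[(252,97),(0,77)],.05)))
print("keeper face bottom",tob(b,back(m,[(361,268),(310,30)],.02)),"top",tob(b,back(m,[(375,266)],.036)))
```

```text
[[ 0.0096 -0.0763]
 [ 0.0114 -0.0982]
 [-0.0675 -0.1145]
 [-0.0709 -0.0794]]
flat yaw 2.2053316086180303
slant yaw 11.672559147982733
stone [[ 0.0351 -0.0771]
 [ 0.0346  0.0092]]
keeper face bottom [[-0.0443 -0.1354]
 [ 0.0634 -0.0968]] top [[-0.0343 -0.1366]]
```

```bash
python3 -m crank '{"travel":[[0,0,0],[0,0,0],[0,0,0]],"rot":[[0,0,-1.5],[0,0,-2.5],[0,0,-2.5]]}';python3 st.py
python3 -m crank '{"travel":[[0,0,0],[0,0,0],[0,0,0],[0,0,0],[0,0,2],[-1.5,-0.4,5],[-2.5,-0.7,6.5],[-4.0,-1.1,6.5]],"rot":[[0,0,0],[0,0,0],[0,0,0],[0,0,0],[0,0,-1],[0,0,-2],[0,0,-2],[0,0,-2]]}' 1;python3 st.py
python3 - <<'E'
from fitw import *
m=bot.camera_model("wrist");im=bot.grab_frame("wrist");np.save("w10.npy",m,allow_pickle=True)
cv2.imwrite("pics/w10.png",im[:,:,::-1])
E
```

```text
clock: 15.85
position: [0.5915, -0.1895, 0.0966]
tool_rot: [3.141, -0.001, 0.315]
force: [0.9, 0.8, 6.2]
grip_width: 0.0332
15.85 board [[-0.0515 -0.0958]] 0.0966 1.95 Fb [1.1 0.5 6.2] 0.0332
clock: 16.65
position: [0.5517, -0.2007, 0.163]
tool_rot: [3.14, -0.003, 0.281]
force: [-0.0, -0.1, 0.2]
grip_width: 0.0855
16.65 board [[-0.0929 -0.0955]] 0.163 -0.01 Fb [-0.  -0.1  0.2] 0.0855
```

View pics/w10.png

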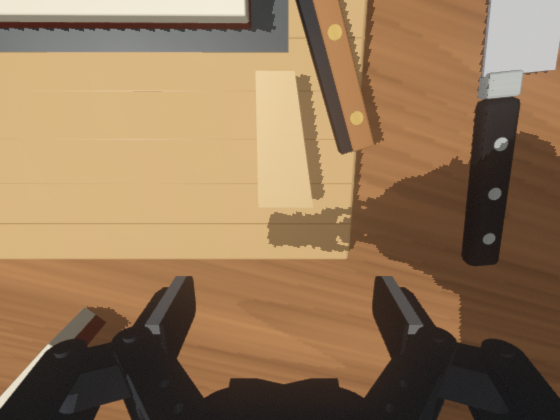

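```bash
cat > wm.py <<'E'
from fitw import *
m=np.load("w10.npy",allow_pickle=True).item();b=np.load("b.npy")
L=np.array([[.04,.0175,0],[.04,-.0045,0],[-.04,-.0175,0],[-.04,.0175,0]])
w=fit(m,L,[(256,71),(295,71),(313,207),(258,207)],.042,[.57,-.2,.28])
print("wedge",tob(b,w),np.degrees(w[2]-b[2]))
print("stone",tob(b,back(m,[(248,23),(0,25)],.05)))
E
python3 wm.py
```

```text
[ 0.6125 -0.1843  0.274 ] 15.7 [-0.3 -0.4  0.1 -0.1 -0.1  0.5  0.3  0.1]
wedge [[-0.0299 -0.0967]] -0.4167410520013256
stone [[ 0.0317 -0.0768]
 [ 0.0307  0.0502]]
```

```bash
python3 -m crank '{"travel":[[0.03,-0.1,0],[0.03,-0.1,0],[0.03,-0.1,0],[0.03,-0.1,-1],[0.03,-0.1,-3],[0.03,-0.1,-5],[0.03,-0.1,-6.4],[0.03,-0.1,-6.4]],"rot":[[0,0,0],[0,0,0],[0,0,0],[0,0,0],[0,0,0],[0,0,0],[0,0,0],[0,0,0]]}' -1;python3 st.py
python3 -m crank '{"travel":[[0.4,0.1,0],[0.8,0.2,0],[1.2,0.35,0],[1.6,0.45,0],[2.0,0.58,0],[2.5,0.72,0],[3.0,0.87,0],[3.0,0.87,0]],"rot":[[0,0,0],[0,0,0],[0,0,0],[0,0,0],[0,0,0],[0,0,0],[0,0,0],[0,0,0]]}';python3 st.py
python3 - <<'E'
from fitw import *
m=bot.camera_model("wrist");im=bot.grab_frame("wrist");np.save("w10.npy",m,allow_pickle=True)
cv2.imwrite("pics/w11.png",im[:,:,::-1])
E
```

```text
clock: 17.5
position: [0.5504, -0.2009, 0.0946]
tool_rot: [-3.14, 0.003, 0.281]
force: [0.2, 0.6, 0.1]
grip_width: -0.0002
17.5 board [[-0.0942 -0.0954]] 0.0946 0.01 Fb [0.4 0.5 0.1] -0.0002
clock: 18.3
position: [0.582, -0.1923, 0.0969]
tool_rot: [-3.142, -0.001, 0.281]
force: [-0.3, 0.6, 0.2]
grip_width: -0.0001
18.3 board [[-0.0614 -0.0959]] 0.0969 0.01 Fb [-0.1  0.6  0.2] -0.0001
```

View pics/w11.png

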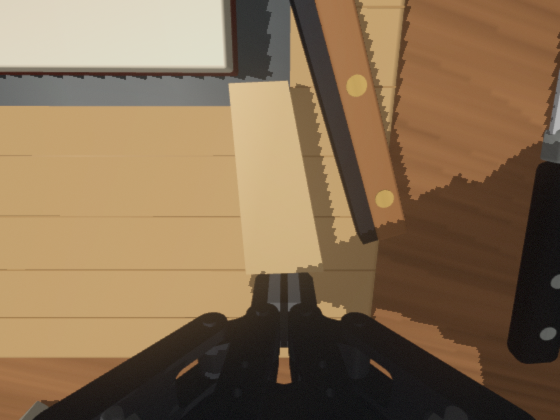

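```bash
sed -i 's/\[(256,71),(295,71),(313,207),(258,207)\]/[(230,84),(289,82),(322,264),(247,273)]/; s/(248,23),(0,25)/(233,68),(0,68)/' wm.py; python3 wm.py
```

```text
[ 0.6328 -0.1759  0.3256] 18.66 [-1.1 -1.9 -0.4 -2.7  2.2  6.6 -0.4  0.6]
wedge [[-0.008  -0.0943]] 2.5422308282923067
stone [[ 0.0351 -0.078 ]
 [ 0.035   0.0013]]
```

Run:
```python
from fitw import *
m=np.load("w10.npy",allow_pickle=True).item();b=np.load("b.npy")
q=tob(b,back(m,[(230,84),(289,82),(322,264),(247,273)],.042));print(q)
print(np.degrees(np.arctan2(*(q[0]-q[3])[::-1])),np.degrees(np.arctan2(*(q[1]-q[2])[::-1])))
```

```text
[[ 0.0305 -0.0754]
 [ 0.0312 -0.0972]
 [-0.0439 -0.1124]
 [-0.0485 -0.0788]]
2.4643734995317423 11.441916375612596
```

```bash
python3 -m crank '{"travel":[[-0.3,-0.1,0],[-0.3,-0.1,3],[0.5,1.0,5],[2.5,3.5,5],[5,5.5,5],[6.07,6.53,5],[6.07,6.53,2.5],[6.07,6.53,0.3]],"rot":[[0,0,0],[0,0,0],[0,0,0],[0,0,0],[0,0,0],[0,0,0],[0,0,0],[0,0,0]]}';python3 st.py
python3 -m crank '{"travel":[[0.1,-0.3,0],[0.22,-0.77,0],[0.22,-0.77,0]],"rot":[[0,0,0],[0,0,0],[0,0,0]]}';python3 st.py
python3 - <<'E'
from fitw import *
m=bot.camera_model("wrist");im=bot.grab_frame("wrist");np.save("w10.npy",m,allow_pickle=True)
cv2.imwrite("pics/w12.png",im[:,:,::-1])
E
```

```text
clock: 19.15
position: [0.6418, -0.1276, 0.0993]
tool_rot: [3.141, -0.0, 0.281]
force: [-0.1, 0.4, -0.5]
grip_width: -0.0
19.15 board [[ 0.014  -0.0503]] 0.0993 -0.0 Fb [-0.   0.4 -0.5] -0.0
clock: 19.45
position: [0.6445, -0.1367, 0.1011]
tool_rot: [3.14, -0.001, 0.279]
force: [0.5, 0.1, -0.2]
grip_width: -0.0
19.45 board [[ 0.0141 -0.0599]] 0.1011 -0.1 Fb [ 0.5 -0.  -0.2] -0.0
```

View pics/w12.png

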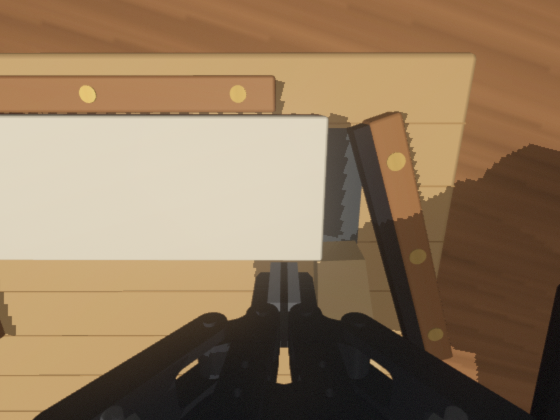

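```bash
python3 -m crank '{"travel":[[0.05,-0.2,0],[0.1,-0.4,0],[0.14,-0.5,0],[0.14,-0.5,0]],"rot":[[0,0,0],[0,0,0],[0,0,0],[0,0,0]]}';python3 st.py
python3 - <<'E'
from fitw import *
m=bot.camera_model("wrist");im=bot.grab_frame("wrist");np.save("w10.npy",m,allow_pickle=True)
cv2.imwrite("pics/w13.png",cv2.resize(im[90:340,200:460],None,fx=3,fy=2.4,interpolation=cv2.INTER_CUBIC)[:,:,::-1])
E
```

```text
clock: 19.9
position: [0.6456, -0.1403, 0.1]
tool_rot: [3.142, -0.0, 0.281]
force: [-0.7, 0.4, -0.3]
grip_width: -0.0004
19.9 board [[ 0.0142 -0.0636]] 0.1 -0.03 Fb [-0.6  0.6 -0.3] -0.0004
```

View pics/w13.png

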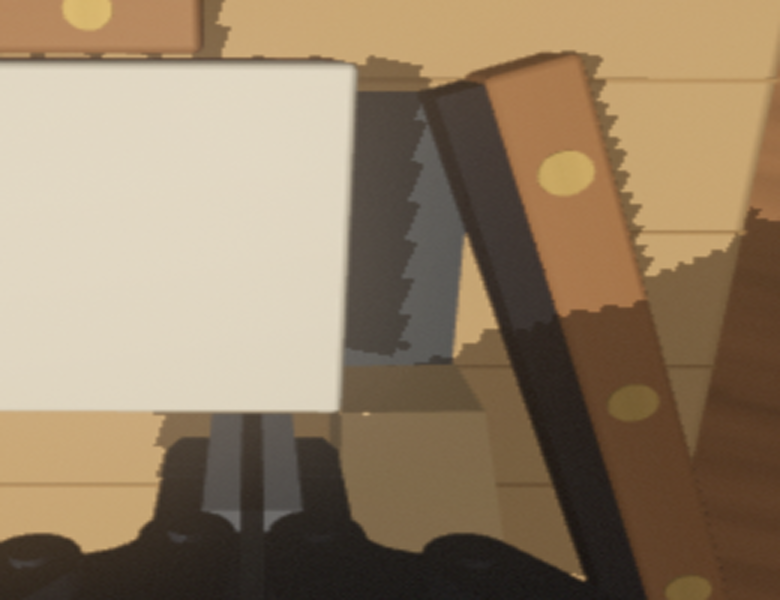

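Run:
```python
from fitw import *
m=np.load("w10.npy",allow_pickle=True).item();b=np.load("b.npy")
g=lambda p:(np.array(p)+.5)/[3,2.4]-.5+[200,90]
print("wedge front",tob(b,back(m,g([(340,411),(487,411),(500,500)]),.042)))
print("stone -y end",tob(b,back(m,g([(355,64),(340,411)]),.05)), "fence",tob(b,back(m,g([(200,51)]),.028)))
print("bottom fr",tob(b,back(m,g([(342,365),(448,365)]),.02)))
print("keeper bottom",tob(b,back(m,g([(420,95),(590,590)]),.02)),"kept top edge?",tob(b,back(m,g([(425,90),(590,580)]),.036)))
```

```text
wedge front [[ 0.0315 -0.0765]
 [ 0.0315 -0.0988]
 [ 0.0117 -0.1025]]
stone -y end [[ 0.0948 -0.0756]
 [ 0.0357 -0.0756]] fence [[ 0.0963 -0.0556]]
bottom fr [[ 0.0311 -0.0788]
 [ 0.0311 -0.0973]]
keeper bottom [[ 0.0881 -0.089 ]
 [-0.0288 -0.1291]] kept top edge? [[ 0.0901 -0.0869]
 [-0.0126 -0.1217]]
```

```bash
python3 -m crank '{"travel":[[0.05,-0.15,0],[0.08,-0.3,0],[0.08,-0.3,0]],"rot":[[0,0,0],[0,0,0],[0,0,0]]}';python3 st.py
python3 -m crank '{"travel":[[-0.14,0.5,0],[-0.14,0.5,2],[-0.9,-0.6,5],[-2.9,-3,5],[-5.4,-5,5],[-7.5,-6,5],[-7.5,-6,5]],"rot":[[0,0,0],[0,0,0],[0,0,0],[0,0,0],[0,0,0],[0,0,0],[0,0,0]]}';python3 st.py
python3 - <<'E'
from fitw import *
m=bot.camera_model("wrist");im=bot.grab_frame("wrist");np.save("w10.npy",m,allow_pickle=True)
cv2.imwrite("pics/w14.png",im[:,:,::-1])
E
```

```text
clock: 20.25
position: [0.6464, -0.1435, 0.0999]
tool_rot: [3.141, 0.0, 0.281]
force: [-0.9, -0.3, 0.2]
grip_width: 0.0001
20.25 board [[ 0.014  -0.0668]] 0.0999 -0.03 Fb [-0.9 -0.1  0.2] 0.0001
clock: 20.95
position: [0.5688, -0.205, 0.15]
tool_rot: [3.141, 0.002, 0.278]
force: [0.3, -0.6, -0.2]
grip_width: 0.0001
20.95 board [[-0.0776 -0.1044]] 0.15 -0.19 Fb [ 0.1 -0.6 -0.2] 0.0001
```

View pics/w14.png

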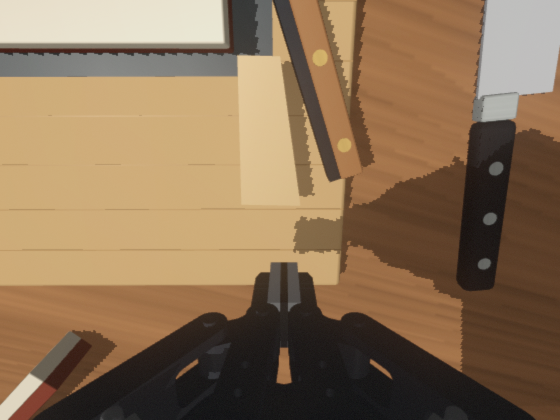

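Run:
```python
from fitw import *
m=np.load("w10.npy",allow_pickle=True).item();b=np.load("b.npy")
q=[(238,57),(281,56),(300,205),(241,205)]
L=np.array([[.04,.0175,0],[.04,-.0045,0],[-.04,-.0175,0],[-.04,.0175,0]])
w=fit(m,L,q,.042,[.57,-.2,.28]);print("wedge",tob(b,w),np.degrees(w[2]-b[2]))
print(tob(b,back(m,q,.042)))
print("stone",tob(b,back(m,[(228,48)],.05)))
```

```text
[ 0.632  -0.1793  0.2585] 14.81 [-0.3 -1.3 -0.3  0.7  0.2  1.   0.4 -0.1]
wedge [[-0.0098 -0.0973]] -1.3065319692156308
[[ 0.03   -0.0808]
 [ 0.0304 -0.1028]
 [-0.0496 -0.1137]
 [-0.0495 -0.0786]]
stone [[ 0.0329 -0.0772]]
```

```bash
python3 -m crank '{"travel":[[-0.1,0.6,0],[-0.34,1.2,-1],[-0.34,1.2,-3],[-0.34,1.2,-5.1],[-0.34,1.2,-5.1],[-0.34,1.2,-5.1]],"rot":[[0,0,0],[0,0,0],[0,0,0],[0,0,0],[0,0,0],[0,0,0]]}';python3 st.py
python3 -m crank '{"travel":[[0.3,0.1,0],[0.6,0.18,0],[0.9,0.26,0],[1.2,0.35,0],[1.5,0.43,0],[1.9,0.55,0],[2.2,0.64,0],[2.2,0.64,0]],"rot":[[0,0,0],[0,0,0],[0,0,0],[0,0,0],[0,0,0],[0,0,0],[0,0,0],[0,0,0]]}';python3 st.py
python3 - <<'E'
from fitw import *
m=bot.camera_model("wrist");im=bot.grab_frame("wrist");np.save("w10.npy",m,allow_pickle=True)
cv2.imwrite("pics/w15.png",im[:,:,::-1])
E
```

```text
clock: 21.6
position: [0.5681, -0.1902, 0.0986]
tool_rot: [-3.141, 0.001, 0.282]
force: [0.1, 0.5, 0.3]
grip_width: -0.0001
21.6 board [[-0.0742 -0.09  ]] 0.0986 0.05 Fb [0.2 0.4 0.3] -0.0001
clock: 22.4
position: [0.5904, -0.1845, 0.0989]
tool_rot: [-3.142, -0.0, 0.281]
force: [0.2, 0.2, 0.6]
grip_width: -0.0004
22.4 board [[-0.0512 -0.0907]] 0.0989 0.0 Fb [0.3 0.1 0.6] -0.0004
```

View pics/w15.png

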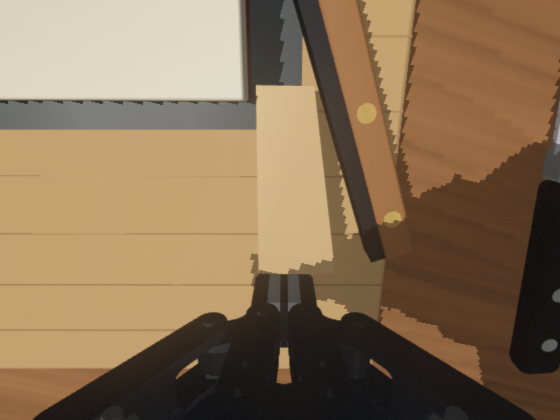

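```bash
python3 -m crank '{"travel":[[0.2,0.06,0],[0.4,0.12,0],[0.6,0.17,0],[0.8,0.23,0],[0.8,0.23,0]],"rot":[[0,0,0],[0,0,0],[0,0,0],[0,0,0],[0,0,0]]}';python3 st.py
python3 - <<'E'
from fitw import *
m=bot.camera_model("wrist");im=bot.grab_frame("wrist");np.save("w10.npy",m,allow_pickle=True)
cv2.imwrite("pics/w16.png",im[:,:,::-1])
E
```

```text
clock: 22.95
position: [0.5982, -0.1823, 0.0989]
tool_rot: [-3.142, -0.0, 0.281]
force: [-0.1, 0.7, 0.2]
grip_width: 0.0002
22.95 board [[-0.043  -0.0908]] 0.0989 -0.01 Fb [0.1 0.7 0.2] 0.0002
```

View pics/w16.png

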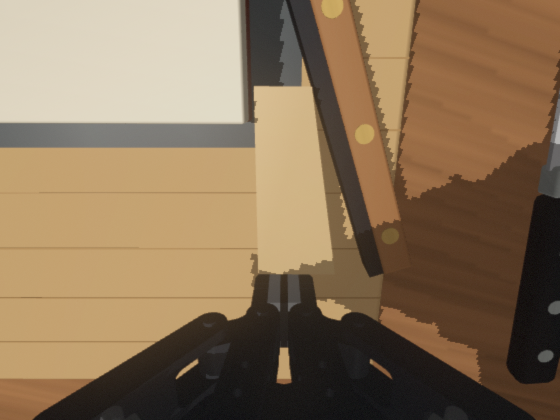

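```bash
python3 -m crank '{"travel":[[0.2,0.06,0],[0.4,0.12,0],[0.6,0.17,0],[0.8,0.23,0],[0.8,0.23,0]],"rot":[[0,0,0],[0,0,0],[0,0,0],[0,0,0],[0,0,0]]}';python3 st.py;python3 -m crank '{"travel":[[0.2,0.06,0],[0.4,0.12,0],[0.6,0.17,0],[0.6,0.17,0]],"rot":[[0,0,0],[0,0,0],[0,0,0],[0,0,0]]}';python3 st.py
python3 - <<'E'
from fitw import *
m=bot.camera_model("wrist");im=bot.grab_frame("wrist");np.save("w10.npy",m,allow_pickle=True)
cv2.imwrite("pics/w17.png",im[:,:,::-1])
E
```

```text
clock: 23.5
position: [0.6062, -0.1799, 0.0989]
tool_rot: [-3.142, -0.0, 0.281]
force: [0.5, -0.1, 0.2]
grip_width: 0.0002
23.5 board [[-0.0347 -0.0908]] 0.0989 -0.0 Fb [ 0.4 -0.2  0.2] 0.0002
clock: 23.9
position: [0.6121, -0.1784, 0.0988]
tool_rot: [-3.142, 0.0, 0.281]
force: [0.1, -0.8, 0.8]
grip_width: 0.0003
23.9 board [[-0.0286 -0.0909]] 0.0988 -0.01 Fb [-0.1 -0.8  0.8] 0.0003
```

View pics/w17.png

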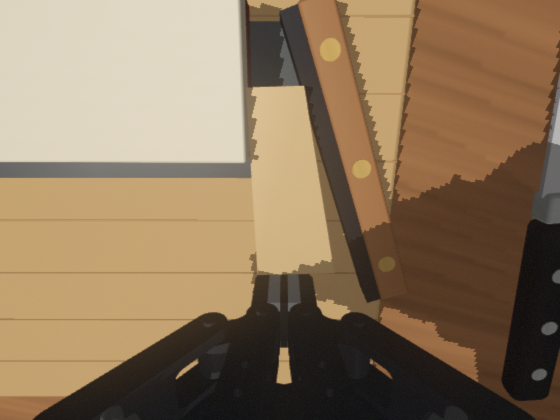

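```bash
for i in 1; do python3 -m crank '{"travel":[[0.2,0.06,0],[0.4,0.12,0],[0.6,0.17,0],[0.6,0.17,0]],"rot":[[0,0,0],[0,0,0],[0,0,0],[0,0,0]]}'; done;python3 st.py
python3 - <<'E'
from fitw import *
m=bot.camera_model("wrist");im=bot.grab_frame("wrist");np.save("w10.npy",m,allow_pickle=True)
cv2.imwrite("pics/w18.png",im[:,:,::-1])
E
```

```text
clock: 24.35
position: [0.6158, -0.1776, 0.0983]
tool_rot: [-3.141, 0.005, 0.28]
force: [-14.0, -4.4, 6.4]
grip_width: 0.0001
24.35 board [[-0.0248 -0.0912]] 0.0983 -0.07 Fb [-14.7  -0.3   6.4] 0.0001
```

View pics/w18.png

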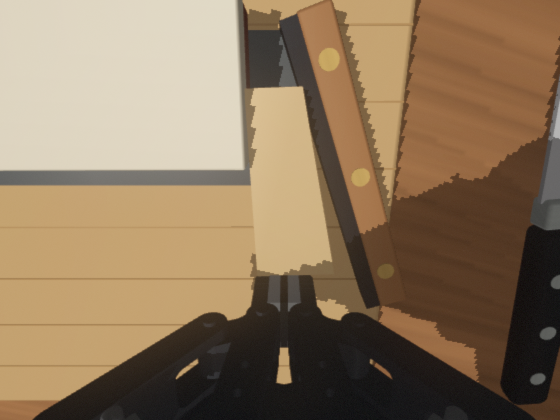

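```bash
python3 - <<'E'
from fitw import *
m=np.load("w10.npy",allow_pickle=True).item();b=np.load("b.npy")
q=tob(b,back(m,[(251,88),(304,88),(332,262),(256,275)],.042));print(q)
print(np.degrees(np.arctan2(*(q[0]-q[3])[::-1])),np.degrees(np.arctan2(*(q[1]-q[2])[::-1])))
print("stone",tob(b,back(m,[(244,168),(240,10)],.05)))
im=cv2.imread("pics/w18.png")[0:300,230:410]
cv2.imwrite("pics/w18z.png",cv2.resize(im,None,fx=4,fy=2,interpolation=cv2.INTER_CUBIC))
E
python3 st.py
```

```text
[[ 0.0655 -0.0784]
 [ 0.0655 -0.0982]
 [-0.0074 -0.1124]
 [-0.014  -0.0779]]
-0.36034606338723146 11.022472564681859
stone [[ 0.0369 -0.0756]
 [ 0.0886 -0.0764]]
24.4 board [[-0.0248 -0.0912]] 0.0983 -0.07 Fb [-13.7   0.9   5.5] 0.0
```

View pics/w18z.png

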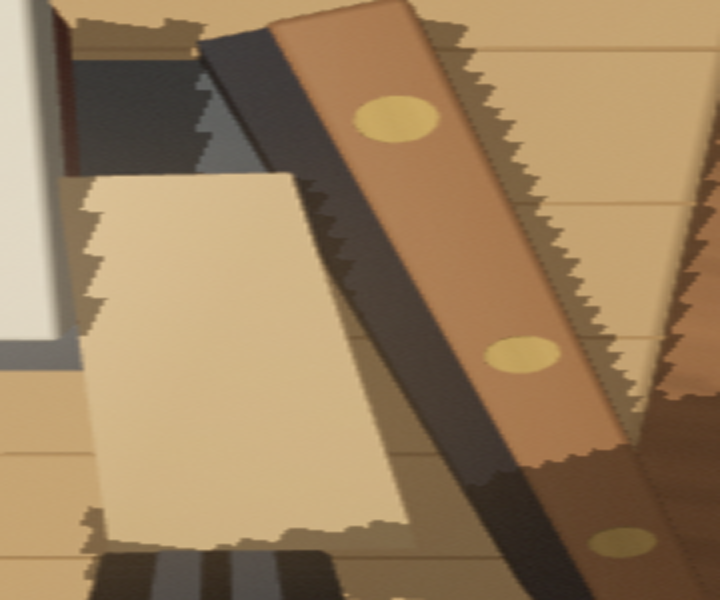

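```bash
python3 - <<'E'
from fitw import *
m=np.load("w10.npy",allow_pickle=True).item();b=np.load("b.npy")
c,s=np.cos(b[2]),np.sin(b[2])
W=lambda x,y,z:[b[0]+c*x-s*y,b[1]+s*x+c*y,z]
for x in(.04,.05,.062):
    print(x,proj(m,[W(x,-.0757,.05),W(x,-.0757,.042),W(x,-.0757,.02)]).round(1).tolist())
im=bot.grab_frame("scene");cv2.imwrite("pics/s5.png",cv2.resize(im[215:345,160:330],None,fx=4.5,fy=4.5,interpolation=cv2.INTER_CUBIC)[:,:,::-1])
E
python3 st.py
```

```text
0.04 [[244.0, 159.9], [246.4, 156.4], [251.7, 148.9]]
0.05 [[242.9, 132.5], [245.4, 130.7], [251.0, 126.7]]
0.062 [[241.4, 97.5], [244.1, 97.9], [250.0, 98.7]]
24.45 board [[-0.0249 -0.0912]] 0.0983 -0.07 Fb [-14.3   0.9   4.6] -0.0002
```

View pics/s5.png

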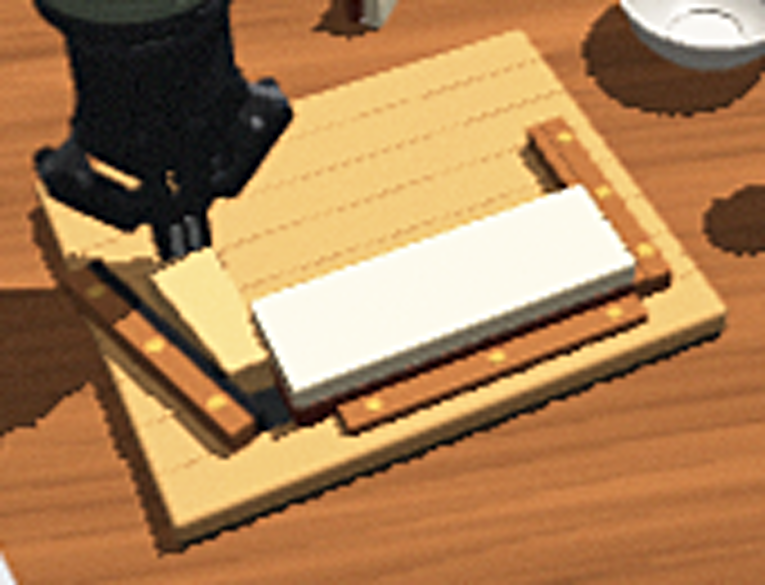

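```bash
python3 -m crank '{"travel":[[0.02,0.01,0],[0.04,0.01,0],[0.04,0.01,0],[0.04,0.01,0]],"rot":[[0,0,0],[0,0,0],[0,0,0],[0,0,0]]}';python3 st.py
```

```text
clock: 24.85
position: [0.6159, -0.1776, 0.0983]
tool_rot: [-3.141, 0.006, 0.28]
force: [-16.2, -2.9, 6.8]
grip_width: 0.0001
24.85 board [[-0.0248 -0.0912]] 0.0983 -0.08 Fb [-16.4   1.7   6.8] 0.0001
```

```bash
python3 -m crank '{"travel":[[-0.1,-0.03,0],[-0.2,-0.06,0],[-0.3,-0.09,0],[-0.45,-0.13,0],[-0.7,-0.2,0],[-1.2,-0.35,0],[-1.2,-0.35,0]],"rot":[[0,0,0],[0,0,0],[0,0,0],[0,0,0],[0,0,0],[0,0,0],[0,0,0]]}';python3 st.py
python3 - <<'E'
from fitw import *
m=bot.camera_model("wrist");im=bot.grab_frame("wrist");np.save("w10.npy",m,allow_pickle=True)
cv2.imwrite("pics/w19.png",im[:,:,::-1])
cv2.imwrite("pics/w19z.png",cv2.resize(im[0:300,230:410],None,fx=4,fy=2,interpolation=cv2.INTER_CUBIC)[:,:,::-1])
E
```

```text
clock: 25.55
position: [0.6057, -0.1805, 0.0989]
tool_rot: [3.142, 0.0, 0.281]
force: [0.3, 0.6, 1.1]
grip_width: -0.0003
25.55 board [[-0.0354 -0.0912]] 0.0989 -0.04 Fb [0.5 0.5 1.1] -0.0003
```

View pics/w19z.png

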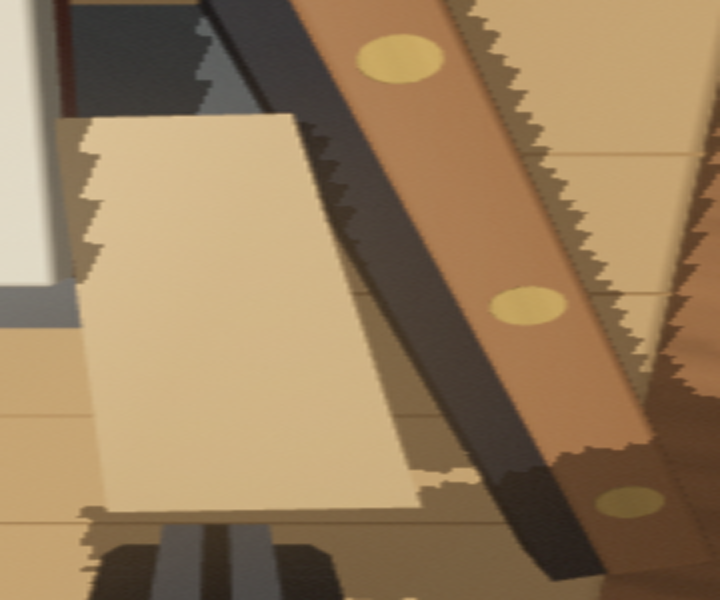

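Run:
```python
from fitw import *
m=np.load("w10.npy",allow_pickle=True).item();b=np.load("b.npy")
g=lambda p:(np.array(p)+.5)/[4,2]-.5+[230,0]
q=tob(b,back(m,g([(57,119),(293,115),(420,506),(106,512)]),.042));print(q)
print(np.degrees(np.arctan2(*(q[0]-q[3])[::-1])),np.degrees(np.arctan2(*(q[1]-q[2])[::-1])))
L=np.array([[.04,.0175,0],[.04,-.0045,0],[-.04,-.0175,0],[-.04,.0175,0]])
w=fit(m,L,g([(57,119),(293,115),(420,506),(106,512)]),.042,[.62,-.18,.28]);print("wedge",tob(b,w),np.degrees(w[2]-b[2]))
print("stone",tob(b,back(m,g([(55,284),(50,40)]),.05)))
```

```text
[[ 0.065  -0.076 ]
 [ 0.0657 -0.0976]
 [-0.0133 -0.1134]
 [-0.0148 -0.0782]]
1.5791828912958938 11.309932474020211
[ 0.6653 -0.1669  0.3139] 17.99 [-0.6 -0.2  0.5 -0.3 -0.2  0.8  0.4  0.1]
wedge [[ 0.0257 -0.0946]] 1.8711654090352945
stone [[ 0.0363 -0.0756]
 [ 0.0759 -0.0768]]
```

Run:
```python
from fitw import *
m=np.load("w10.npy",allow_pickle=True).item();b=np.load("b.npy")
g=lambda p:(np.array(p)+.5)/[4,2]-.5+[230,0]
q=tob(b,back(m,g([(400,58),(527,305),(630,502)]),.036));print(q,np.degrees(np.arctan2(*(q[0]-q[2])[::-1])))
# wedge taper check from all views
q=tob(b,back(m,g([(203,5),(552,578)]),.02));print("face bottom",q,np.degrees(np.arctan2(*(q[0]-q[1])[::-1])))
q=tob(b,back(m,g([(300,10),(605,572)]),.036));print("rubber/wood seam",q,np.degrees(np.arctan2(*(q[0]-q[1])[::-1])))
```

```text
[[ 0.0761 -0.1077]
 [ 0.0304 -0.1233]
 [-0.0153 -0.139 ]] 18.903807256625512
face bottom [[ 0.0888 -0.0892]
 [-0.046  -0.1367]] 19.41112676831175
rubber/wood seam [[ 0.0838 -0.0982]
 [-0.0341 -0.138 ]] 18.653356073222202
```

```bash
python3 -m crank '{"travel":[[0.4,0.12,0],[0.7,0.2,0],[0.9,0.26,0],[1.0,0.29,0],[1.1,0.32,0],[1.1,0.32,0]],"rot":[[0,0,0],[0,0,0],[0,0,0],[0,0,0],[0,0,0],[0,0,0]]}';python3 st.py
```

```text
clock: 26.2
position: [0.6157, -0.1774, 0.0984]
tool_rot: [-3.141, 0.004, 0.28]
force: [-11.4, -2.1, 5.0]
grip_width: 0.0
26.2 board [[-0.0249 -0.091 ]] 0.0984 -0.05 Fb [-11.5   1.1   5. ] 0.0
```

```bash
python3 -m crank '{"travel":[[0.05,0.01,0],[0.1,0.03,0],[0.12,0.03,0],[0.12,0.03,0]],"rot":[[0,0,0],[0,0,0],[0,0,0],[0,0,0]]}';python3 st.py
```

```text
clock: 26.6
position: [0.616, -0.1774, 0.0982]
tool_rot: [-3.14, 0.006, 0.28]
force: [-16.9, -2.8, 8.7]
grip_width: -0.0002
26.6 board [[-0.0246 -0.0911]] 0.0982 -0.06 Fb [-17.    2.    8.7] -0.0002
```

```bash
python3 -m crank '{"travel":[[0.03,0.01,0],[0.05,0.01,0],[0.05,0.01,0]],"rot":[[0,0,0],[0,0,0],[0,0,0]]}';python3 st.py
python3 -m crank '{"travel":[[-0.1,-0.03,0],[-0.2,-0.06,0],[-0.3,-0.09,0],[-0.4,-0.12,0],[-0.6,-0.17,0],[-1.2,-0.35,0],[-2.5,-0.7,2],[-3,-0.9,6]],"rot":[[0,0,0],[0,0,0],[0,0,0],[0,0,0],[0,0,0],[0,0,0],[0,0,0],[0,0,0]]}';python3 -m crank '{"travel":[[0,0,3],[0,0,6],[0,0,6],[0,0,6]],"rot":[[0,0,0],[0,0,0],[0,0,0],[0,0,0]]}';python3 st.py
python3 - <<'E'
from fitw import *
m=bot.camera_model("wrist");im=bot.grab_frame("wrist");np.save("w10.npy",m,allow_pickle=True)
cv2.imwrite("pics/w20.png",im[:,:,::-1])
im=bot.grab_frame("scene");cv2.imwrite("pics/s6.png",cv2.resize(im[215:345,160:330],None,fx=4.5,fy=4.5,interpolation=cv2.INTER_CUBIC)[:,:,::-1])
E
```

```text
clock: 26.9
position: [0.6161, -0.1775, 0.0982]
tool_rot: [-3.14, 0.007, 0.28]
force: [-21.1, -2.8, 11.7]
grip_width: 0.0003
26.9 board [[-0.0245 -0.0911]] 0.0982 -0.07 Fb [-21.1   3.2  11.7] 0.0003
clock: 27.7
position: [0.5866, -0.1856, 0.1571]
tool_rot: [-3.139, 0.005, 0.281]
force: [0.9, -0.1, 0.3]
grip_width: -0.0003
clock: 28.1
position: [0.589, -0.1857, 0.2193]
tool_rot: [3.141, -0.001, 0.281]
force: [0.2, 0.5, -1.7]
grip_width: 0.0001
28.1 board [[-0.0529 -0.0915]] 0.2193 -0.03 Fb [ 0.4  0.5 -1.7] 0.0001
```

View pics/w20.png

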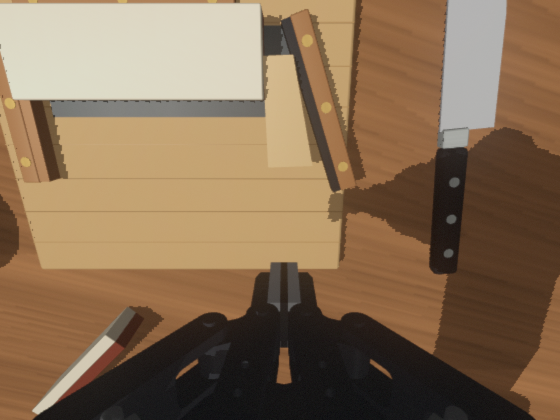

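View pics/s6.png

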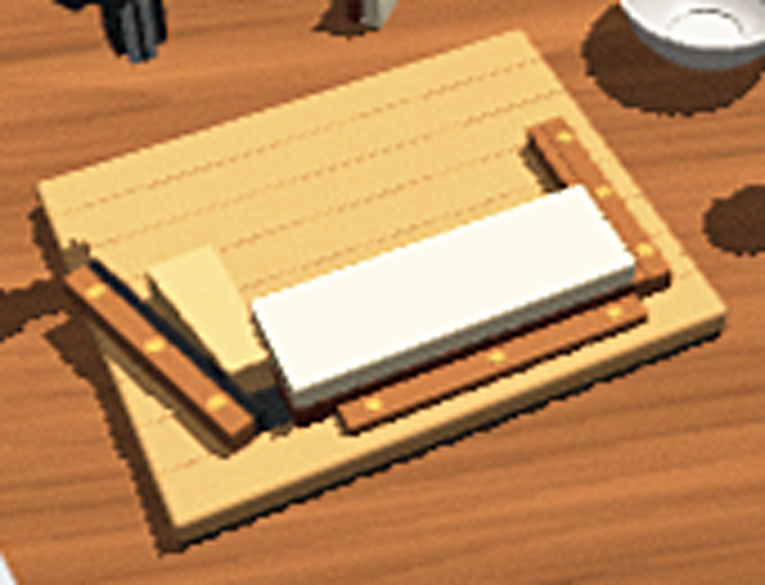

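```bash
python3 -m crank '{"travel":[[0,0,0],[0,0,0],[0,0,0],[0,0,0],[0,0,0],[0,0,0],[0,0,0],[0,0,0]],"rot":[[0,0,0],[0,0,0],[0,0,0],[0,0,0],[0,0,0],[0,0,0],[0,0,0],[0,0,0]]}' >/dev/null
cat > cmp.py <<'E'
from fitw import *
import sys
m=bot.camera_model("wrist");im=bot.grab_frame("wrist");np.save("w10.npy",m,allow_pickle=True);cv2.imwrite(sys.argv[1],im[:,:,::-1])
t=bot.grab_frame("top");cv2.imwrite(sys.argv[1].replace("w","t"),t[:,:,::-1])
E
python3 cmp.py pics/w21.png
python3 -m crank '{"travel":[[0,0,0],[0,0,0],[0,0,0],[0,0,0],[0,0,0],[0,0,0],[0,0,0],[0,0,0]],"rot":[[0,0,0],[0,0,0],[0,0,0],[0,0,0],[0,0,0],[0,0,0],[0,0,0],[0,0,0]]}' >/dev/null
python3 -m crank '{"travel":[[0,0,0],[0,0,0],[0,0,0],[0,0,0],[0,0,0],[0,0,0],[0,0,0],[0,0,0]],"rot":[[0,0,0],[0,0,0],[0,0,0],[0,0,0],[0,0,0],[0,0,0],[0,0,0],[0,0,0]]}'
python3 cmp.py pics/w22.png
python3 - <<'E'
import cv2,numpy as np
a=cv2.imread("pics/w21.png").astype(int)[:180,100:360];b=cv2.imread("pics/w22.png").astype(int)[:180,100:360]
print(np.abs(a-b).max(2).mean(), np.abs(a-b).max())
im=cv2.imread("pics/w22.png")[0:190,180:370]
cv2.imwrite("pics/w22z.png",cv2.resize(im,None,fx=4,fy=3.1,interpolation=cv2.INTER_CUBIC))
E
```

```text
clock: 30.7
position: [0.5891, -0.1855, 0.2189]
tool_rot: [-3.142, -0.0, 0.281]
force: [-0.6, 0.5, -0.3]
grip_width: 0.0006
0.9871581196581196 45
```

View pics/w22z.png

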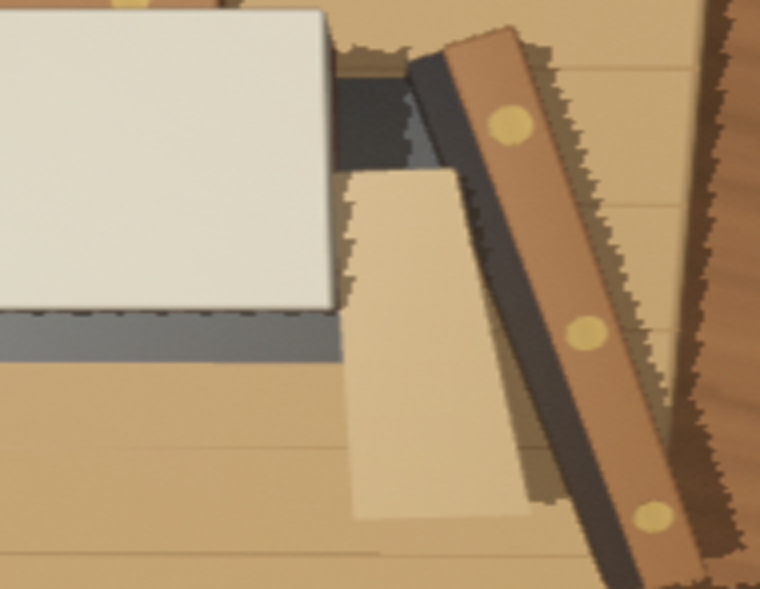

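Run:
```python
from fitw import *
m=np.load("w10.npy",allow_pickle=True).item();b=np.load("b.npy")
g=lambda p:(np.array(p)+.5)/[4,3.1]-.5+[180,0]
q=tob(b,back(m,g([(323,10),(335,309)]),.05));print("stone end",q)
w=tob(b,back(m,g([(337,172),(455,170),(530,514),(354,520)]),.042));print(w)
print("stone left", tob(b,back(m,[(262,99),(12,97)],.05)))
print(bot.job_done())
```

```text
stone end [[ 0.095  -0.0755]
 [ 0.0357 -0.0762]]
[[ 0.0653 -0.0767]
 [ 0.0657 -0.0976]
 [-0.0134 -0.1133]
 [-0.0149 -0.0785]]
stone left [[ 0.0359 -0.0753]
 [ 0.0371  0.1034]]
the job is handed in; nothing more can be done
None
```

I tipped the stone flat, slid it home into the corner and pushed the wedge in until it bound. The job is handed in, but I couldn't measure how hard the wedge clamps the stone once let go.

**How it went**
- **Tipping:** two open fingers pushed high on the cream side, so the stone turned about its lower edge and was not lifted.
- **Sliding home:** I held it with a light 20 N grip and slid it until I felt the fence at 11 N and the stop at 17 N.
- **Wedge:** it turned slightly on the way in, so I straightened it once. The final push peaked at 21 N, just over the 12–20 N given as snug, and it took about 31 s of the 72 s to finish.

**Last checks**
- **Stone:** it lies flat, cream face up. Its end and far edge measure within about 1 mm of home, and it is square within about 1° (limit 2.3°).
- **Wedge:** it did not back out after release. Two views about 1.7 s apart showed no movement.
- **Surroundings:** the gripper was clear when I handed in. The arm never came near the knife, mill or bowl, though I did not re-measure where they are.

**What disagreed with the description**
- **Keeper angle:** every view put the keeper at about 19°, not the stated 9.5°, leaving the slot about 21.5 mm wide at the stone's middle, not 26–31.
- **Where it binds:** the wedge bound about 40 mm earlier than expected. It is pinched at its front end, beside the stone's middle, and does not lie along the keeper.
- **Clamping force:** I judged the hold only from the push force and the lack of movement. From a rough friction estimate I expect it is above 6 N and that it stayed below 30 N.

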